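Set up a filter housing for the leak test from behind the reagent bottles

TASK

Set the filter housing up for its leak test: first lift the two bottles out of the grey spill tray and stand both in the shallow metal side tray, so that you can get at the parts behind them. Swing the toggle clamp of the test stand wide open if it is not, slip the white seal ring over the stand's spigot, set the filter housing on the ring, flange down, and clamp it firmly. Bottles may not stay out of the spill tray: in the end each stands upright again exactly where it stood before.

Things in the scene. Friction and masses are not known exactly. Their poses are not given: they have to be found in the camera images.
- amber_bottle: Amber bottle with red screw cap, 60 mm diameter, 122 mm high, 0.3 kg. Origin: centre of the underside, z up. The cap, to be gripped from above, is 46 mm in diameter and reaches from 100 to 122 mm. Starts in the front half of the spill tray, left or right.
- reagent_jar: White plastic reagent jar with dark blue cap, 64 mm diameter, 113 mm high, 0.22 kg. Origin: centre of the underside, z up. The cap is 38 mm in diameter and reaches from 92 to 113 mm. Starts in the front half of the spill tray, in the other place.
- seal_ring: White plastic seal ring lying flat, outer diameter 40 mm, hole 25 mm, 12 mm thick, 20 g. Origin: centre of the underside, z up. Starts in the rear half of the spill tray close behind a bottle: while the bottles stand, the gripper's body cannot come down to it.
- filter_housing: Stainless filter housing standing upright, 44 mm high, 0.16 kg: flange 44 mm in diameter and 8 mm thick at the bottom, body 32 mm in diameter from 8 to 36 mm (grip here), hexagon 25 mm across corners above it. A blind bore, 25 mm in diameter and 12 mm deep, opens in the underside. Origin: centre of the underside, z up. Starts in the rear half of the spill tray beside the ring.
- spill_tray: Grey plastic tray, fixed, left or right, 160 mm (x) by 156 mm (y), rim 19 mm high, wall 4 mm, floor 3 mm thick. Origin: centre of the underside; x points away from the robot's side of the bench (the bottles stand at about x = -34 mm, y = +-36 mm, ring and housing at about x = +26 mm, y = +-34 mm; 28 mm or more are free behind them).
- side_tray: Empty shallow stainless steel tray, fixed, in the other place, 176 mm (x) by 96 mm (y), rim 13 mm high, wall 3 mm, floor 2 mm thick. Origin: centre of the underside. Holds the two bottles one behind the other along x (at about x = +40 and -40 mm). Tall instruments stand left of the two trays, and right of them and before the start pose: draw the arm in before turning it to the work.
- seat (a point): Centre of the stand's round steel seat face, 22 mm above the bench, 54 mm across. z up, x points away from the clamp. The spigot rises from it: 19.4 mm thick for 15 mm, tapering to 11 mm at 21 mm. The ring goes over it onto the face, the housing's bore over its end (housing's underside then 12 mm above the face). The clamp body begins 60 mm off at -x; wide open, the arm stays 55 mm off the axis.
- clamp (a joint): Handle angle of the vertical-handle toggle clamp. 0: shut (handle upright, hold-down arm level over the seat; it stays so). It grows to 1.65 as the handle's top is swung away from the seat, towards seat -x and down, which lifts the arm past upright; wide open is 1.55 or more. It starts anywhere between and stays where it is left (about 4 N at the grip, up to 10 N while clamping).
- clamp_grip (a point): Point on the axis of the handle's red grip, a rod 18 mm thick, 85 mm from the hinge and 22 mm below the grip's end. z: along the handle to its end; y (level): along the hinge. In the seat's frame the hinge is at x = -102, z = +75 mm. Pinch across y, lightly (20 N), so that the rod can turn between the pads, and follow the arc; the pads creep, so go on until the handle is there.
- clamp_arm: Hold-down arm of the clamp, coupled to the handle, with a rubber pad at its end 72 mm from its pivot; shut, the pad presses on the housing's hexagon. Origin: the pivot, in the seat's frame at x = -72, z = +78 mm.

How it is judged:
By the outcome, as a careful person would: the job done as asked, in the order asked, and still so for the second after the job is handed in, with the robot touching nothing.
It also fails if it takes over 147 s, if anything falls off the work surface, if the arm or the gripper's body presses on something with over 40 N, if the wrist force passes 120 N, or if a joint passes its speed limit or range.

ROBOT

A 6-joint arm with a two-finger parallel gripper is mounted at the origin on a cart in front of the work surface, level with it; the furniture and walls round the work are solid. World frame = base frame: x ahead of the robot, y to its left, z up, the work surface at z = 0. Lengths are in m, angles in rad, forces in N, time in s.
With the tool pointing down it reaches from about 0.3 to 0.95 m from the base axis. Payload 3.1 kg.
Tool frame: the origin (TCP) lies midway between the tips of the shut fingers; the grasp point (between the pads) lies 19 mm behind it; z points along the fingers, y is the line along which they close (so a half turn about z gives the same grasp; the last joint's range is limited). The gripper opens to 85 mm and grips with 20 to 120 N. Pads are 22 mm wide; open, the fingers measure 114 mm over their backs; the gripper's body (76 mm by 85 mm) begins 54 mm behind the grasp point. The pads swing forward as they close: fully open they stand 13 mm farther back than shut.
Start: joints at [-1.232, 0.308, 1.634, -0, 1.2, -0.07], TCP at [0.248, -0.574, 0.231] pointing down, gripper open.
Joint ranges: [-3.06, 3.06], [-0.79, 1.96], [0.05, 2.63], [-1.19, 4.34], [0.05, 2.64], [-2.94, 2.94]. Speed limits (rad/s): [2.79, 2.79, 3.14, 3.14, 3.14, 3.14].

INTERFACE

Orientations are given as a unit quaternion [w, x, y, z].
In Python, from bench import readout, get_image, calibration, bot gives the robot as it stands.
- The arm moves only by the tool arm_command, never from a script. Its argument "commands" is one flat list of numbers, 7 for each row, row after row: the turn, a rotation vector about the world's x, y, z scaled (see below), then the shift along the world's x, y, z scaled (see below), then the opening, from -1 (shut) to 1 (fully open). In form: [ax, ay, az, x, y, z, fingers, ax, ay, az, x, y, z, fingers, ...]. A call has 1 to 20 rows; each row is the pose to reach, as a shift and turn from the pose commanded when the call began, turning the shorter way round; what a row does not reach only later rows make up. The controller multiplies each number of a shift by 100 cm and each number of a turn by 180 degrees. A row lasts 1/12 s, in which the tool goes at most 41.7 mm and 7.16 degrees, less where a joint would pass 70% of its speed; a pose out of reach is approached as far as the arm can. A call with a number of a shift or a turn outside -1 to 1 is refused whole. A call with a gripper value outside its range is refused whole. The fingers move at their own pace and stop on an object; "squeeze" is the grip in N (left out, the last holds). Time passes only in rows, so rows that repeat a pose let the fingers close. It gives the time, the measured TCP pose, the force, the opening and the grip force at its end, in the units of the state.
- readout.observe(): the state, without advancing time (a new reading comes with each control period).
- get_image(name): name is "scene" or "top"; returns the picture (400x640x3 uint8, red, green, blue); there is no depth.
- calibration(name): a dict with "camera_matrix" (3x3 intrinsics, pixels), "R" (3x3) and "t" (3): a world point X has camera coordinates R X + t. Camera axes: x right, y down, z forward; pixel columns grow to the right and rows downward; lengths in m; the calibration is good to about 2 mm. A picture is of the moment at which its call begins. calibration takes no time and is no camera call.
- bot.job_done(): hands the job in; it is judged then, once.
The state is a dict: "time": time; "joints": joint angles; "joint_vel": joint speeds; "joint_torque": joint torques, N m; "tool_pos": TCP position; "tool_rot": TCP orientation; "force": force on the tool from outside, world axes, zero at the start; "ft_torque": the same for the moment, N m; "width": finger opening in m; "gripper_force": force on a finger pad.
Only numpy, scipy, OpenCV 4.12 (cv2) and the standard library are available. Lean on these libraries where they do the work, as an engineer would, in place of code of your own. Each camera call takes 0.05 s, during which the arm holds its last target. There are 200 camera calls.

## Working session

There is one attempt and no reset: what is moved stays moved. The work goes in short steps, Python scripts to look and compute and a tool call to move; the robot and the scene stay as the last step left them, time stands still between calls to the robot, and variables do not carry over. Pictures are saved under pics/ and viewed, at most 14 in all, crops included, and the job is handed in when it is done.

Besides the shell and the picture viewer there is one more tool, called by a JSON object that holds its "name" and its "arguments". arm_command: Moves the arm, as the interface text tells. Its arguments: {"type":"object","properties":{"commands":{"type":"array"},"squeeze":{"type":"number"}},"required":["commands"]}

```bash
ls; mkdir -p pics
python3 - <<'E'
from bench import readout,get_image,calibration
import cv2,numpy as np
for n in("scene","top"):
    im=get_image(n);cv2.imwrite(f"pics/{n}0.png",im[:,:,::-1])
    c=calibration(n);R=np.array(c["R"]);t=np.array(c["t"]);print(n,np.round(c["camera_matrix"],1).tolist(),np.round(R,4).tolist(),t.round(4).tolist(),"pos",(-R.T@t).round(3))
print(readout.observe())
E
```

```text
pics
scene [[443.9, 0.0, 327.5], [0.0, 443.9, 196.4], [0.0, 0.0, 1.0]] [[-0.695, 0.7188, -0.0179], [0.3902, 0.3562, -0.849], [-0.6039, -0.5971, -0.528]] [0.1622, -0.1565, 1.3893] pos [1.013 0.769 0.604]
top [[483.2, 0.0, 325.2], [0.0, 483.2, 202.4], [0.0, 0.0, 1.0]] [[0.0293, -0.9991, -0.0307], [-0.9845, -0.0236, -0.1741], [0.1732, 0.0353, -0.9843]] [0.2497, 0.5097, 0.8762] pos [0.343 0.23  0.959]
{'time': 0.1, 'joints': array([-1.23171751e+00,  3.08933773e-01,  1.63504794e+00,  2.32564236e-05,
        1.19970071e+00, -6.96735231e-02]), 'joint_vel': array([ 0.0006042 , -0.0013621 , -0.00338937, -0.00021984,  0.00110817,
        0.00277837]), 'joint_torque': array([-1.28812894e-04, -4.16407979e+01, -2.77644521e+01, -6.38554843e-05,
        4.03377300e-03, -1.99465694e-05]), 'tool_pos': array([ 0.24816534, -0.57281327,  0.23015744]), 'tool_rot': array([-1.03687127e-03,  9.79188108e-01,  2.02952104e-01, -1.29588943e-04]), 'force': array([-0.1441178 ,  0.47454392, -0.97511357]), 'ft_torque': array([-0.01643248,  0.03272954, -0.01183473]), 'gripper_force': 0.0, 'width': 0.0854732202649445}
```

View pics/scene0.png

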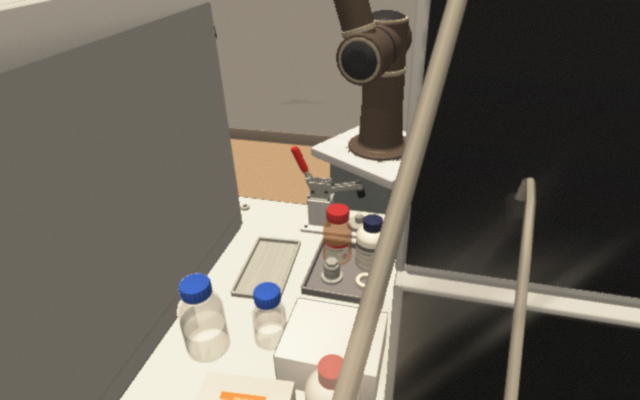

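View pics/top0.png

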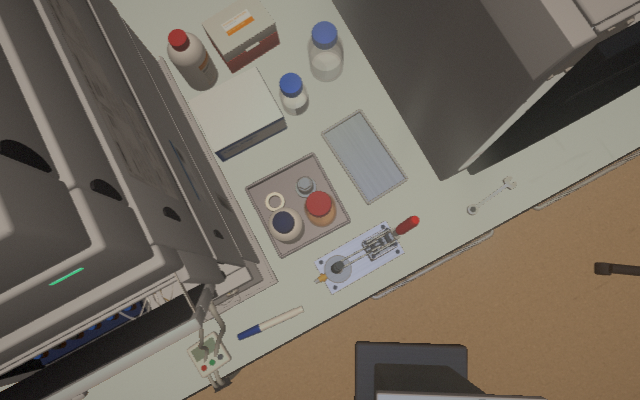

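The top view shows the spill tray at about (298,205) with ring (275,202), housing (305,185), amber cap (319,204) and jar cap (284,223). The side tray is at (365,156). The stand is at (360,257), with the red handle tip at (414,222) and the seat near (338,268). I'll enlarge both views.

Run:
```python
import cv2
a=cv2.imread("pics/top0.png")[140:305,235:435];cv2.imwrite("pics/topc.png",cv2.resize(a,None,fx=3.6,fy=3.6,interpolation=cv2.INTER_CUBIC))
a=cv2.imread("pics/scene0.png")[140:305,225:400];cv2.imwrite("pics/scenec.png",cv2.resize(a,None,fx=3.6,fy=3.6,interpolation=cv2.INTER_CUBIC))
```

```text
(no output)
```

View pics/topc.png

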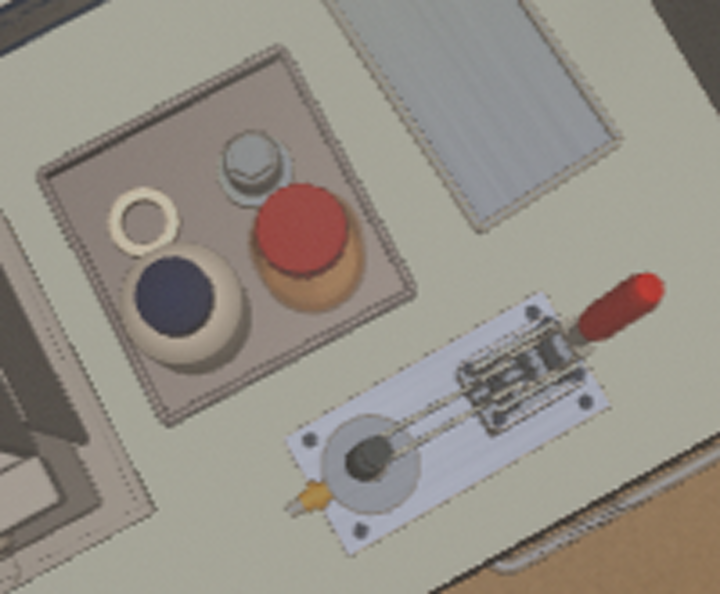

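View pics/scenec.png

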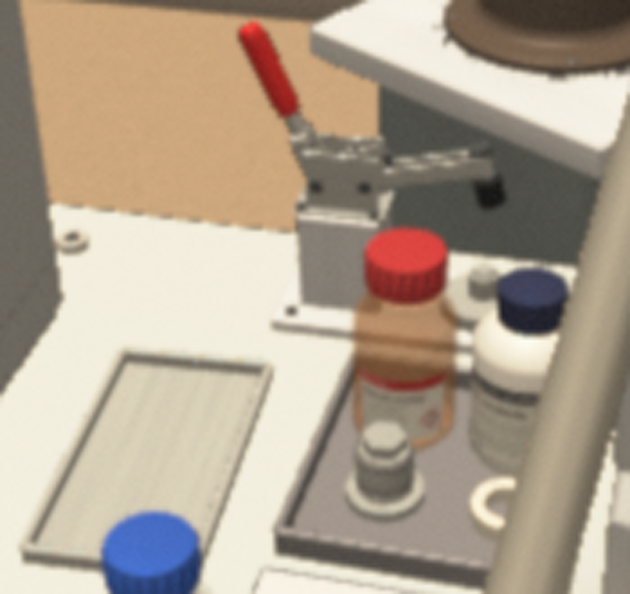

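The enlargements give clear outlines of the tray corners, seat disc, ring, hexagon, caps and the part-open handle. Now I'll turn these into positions.

```bash
cat > h.py <<'E'
import numpy as np,cv2
from bench import readout,get_image,calibration
def cam(n):
    c=calibration(n);return np.array(c["camera_matrix"]),np.array(c["R"]),np.array(c["t"])
def ray(n,p):
    K,R,t=cam(n);d=R.T@np.linalg.solve(K,[p[0],p[1],1.]);return -R.T@t,d/np.linalg.norm(d)
def onz(n,p,z):
    o,d=ray(n,p);return o+d*(z-o[2])/d[2]
def proj(n,X):
    K,R,t=cam(n);q=K@(R@np.array(X)+t);return q[:2]/q[2]
def tri(p1,p2):
    a,u=ray("top",p1);b,v=ray("scene",p2);s=np.linalg.lstsq(np.c_[u,-v],b-a,rcond=None)[0]
    A=a+s[0]*u;B=b+s[1]*v;return (A+B)/2,np.linalg.norm(A-B)
def blob(im,lo,hi,roi):
    x0,y0,x1,y1=roi;h=cv2.cvtColor(im[y0:y1,x0:x1],cv2.COLOR_RGB2HSV);m=cv2.inRange(h,np.array(lo),np.array(hi))
    c=max(cv2.findContours(m,cv2.RETR_EXTERNAL,cv2.CHAIN_APPROX_NONE)[0],key=cv2.contourArea)
    e=cv2.fitEllipse(c);return np.array(e[0])+[x0,y0],e[1],c[:,0]+[x0,y0]
def tc(u,v): return np.array([235+(u+.5)/3.6-.5,140+(v+.5)/3.6-.5])
def sc(u,v): return np.array([225+(u+.5)/3.6-.5,140+(v+.5)/3.6-.5])
E
python3 - <<'E'
from h import *
np.set_printoptions(precision=4,suppress=True)
T=cv2.imread("pics/top0.png")[:,:,::-1].copy()
P=np.array([onz("top",tc(*q),.019)[:2] for q in[(168,424),(413,292),(283,47),(40,176)]])
print("tray",P,P.mean(0),[np.linalg.norm(P[i]-P[i-1]) for i in range(4)])
x=(P[2]+P[3]-P[0]-P[1]);print("yaw",np.arctan2(x[1],x[0]))
S=np.array([onz("top",q,.013)[:2] for q in[tc(480,232),tc(620,142),(360.5,110.5),(322,136.5)]])
print("side",S,S.mean(0),[np.linalg.norm(S[i]-S[i-1]) for i in range(4)]);x=(S[2]+S[3]-S[0]-S[1]);print("yaw",np.arctan2(x[1],x[0]))
for n,lo,hi,roi,z in[("red",(0,150,60),(6,255,255),(300,185,340,220),.125),("blue",(110,60,0),(135,255,110),(265,205,305,240),.116),]:
    c,ax,_=blob(T,lo,hi,roi);print(n,c,ax,onz("top",c,z))
print("ring",onz("top",tc(143,222),.015),"hex",onz("top",tc(252,160),.047),"flange",onz("top",tc(256,171),.011))
print("seat",onz("top",tc(371,464),.022),"r",[onz("top",tc(*q),.022) for q in[(320,464),(421,464)]])
B=np.array([onz("top",tc(*q),.008)[:2] for q in[(286,440),(545,292),(610,405),(352,555)]]);print("base",B,[np.linalg.norm(B[i]-B[i-1]) for i in range(4)])
x=B[0]+B[3]-B[1]-B[2];print("seat yaw",np.arctan2(x[1],x[0]))
print("grip end",tri(tc(649,289),sc(251,32)),"bottom",tri(tc(588,332),sc(289,110)))
print("armpad",tri(tc(371,455),sc(490,190)))
print("hsv ring",cv2.cvtColor(T,cv2.COLOR_RGB2HSV)[202,268],T[202,268])
E
```

```text
tray [[0.3976 0.3464]
 [0.4728 0.2159]
 [0.6092 0.2914]
 [0.5325 0.4238]] [0.503  0.3194] [np.float64(0.15547214446567628), np.float64(0.150621099481114), np.float64(0.15593059288476893), np.float64(0.15305044119927)]
yaw 0.5132019757509516
side [[0.5079 0.1796]
 [0.5604 0.103 ]
 [0.7025 0.1977]
 [0.6454 0.2751]] [0.604  0.1888] [np.float64(0.167415013780089), np.float64(0.0929268930400204), np.float64(0.17080961033968892), np.float64(0.09615885849556803)]
yaw 0.5970470940879211Traceback (most recent call last):
  File "<stdin>", line 10, in <module>
  File "h.py", line 16, in blob
    c=max(cv2.findContours(m,cv2.RETR_EXTERNAL,cv2.CHAIN_APPROX_NONE)[0],key=cv2.contourArea)
ValueError: max() iterable argument is empty
```

Run:
```python
from h import *
np.set_printoptions(precision=4,suppress=True)
T=cv2.imread("pics/top0.png")[:,:,::-1].copy()
H=cv2.cvtColor(T,cv2.COLOR_RGB2HSV)
print("hsv red",H[203,317],"blue",H[222,283],"ring",H[202,266],"tray",H[180,290],"jar",H[235,295])
for n,lo,hi,roi,z in[("red",(0,140,60),(179,255,255),(300,185,340,220),.125),("blue",(105,60,0),(140,255,130),(265,205,305,240),.116),]:
  try:
    c,ax,_=blob(T,lo,hi,roi);print(n,c,ax,onz("top",c,z))
  except Exception as e: print(n,e)
print("red",onz("top",tc(301,230),.125),"blue",onz("top",tc(174,295),.116))
print("ring",onz("top",tc(143,222),.015),"hex",onz("top",tc(252,160),.047),"flange",onz("top",tc(256,171),.011))
print("seat",onz("top",tc(371,464),.022),"r",[onz("top",tc(*q),.022) for q in[(320,464),(421,464)]])
B=np.array([onz("top",tc(*q),.008)[:2] for q in[(286,440),(545,292),(610,405),(352,555)]]);print("base",B,[np.linalg.norm(B[i]-B[i-1]) for i in range(4)])
x=B[0]+B[3]-B[1]-B[2];print("seat yaw",np.arctan2(x[1],x[0]))
print("grip end",tri(tc(649,289),sc(251,32)),"bottom",tri(tc(588,332),sc(289,110)))
print("armpad",tri(tc(371,455),sc(490,190)))
print("scene seat",onz("scene",sc(478,293),.022),"spigot top",tri(tc(371,462),sc(484,270)))
print("scene ring",onz("scene",sc(503,502),.015),"hex",onz("scene",sc(384,437),.047),"red",onz("scene",sc(406,250),.125),"blue",onz("scene",sc(533,288),.116))
```

```text
hsv red [  1 139 150] blue [118  51  85] ring [ 20  42 190] tray [ 11  31 140] jar [ 17  43 149]
red [312.9931 205.0381] (11.151015281677246, 18.210935592651367) [0.4843 0.2818 0.125 ]
blue OpenCV(4.12.0) /io/opencv/modules/imgproc/src/shapedescr.cpp:361: error: (-201:Incorrect size of input array) There should be at least 5 points to fit the ellipse in function 'fitEllipseNoDirect'

red [0.4872 0.2726 0.125 ] blue [0.455  0.3344 0.116 ]
ring [0.5087 0.3658 0.015 ] hex [0.5382 0.3041 0.047 ] flange [0.5397 0.3046 0.011 ]
seat [0.3792 0.2364 0.022 ] r [array([0.3784, 0.2636, 0.022 ]), array([0.38  , 0.2098, 0.022 ])]
base [[0.3914 0.283 ]
 [0.4761 0.1433]
 [0.4152 0.1077]
 [0.331  0.2455]] [np.float64(0.07108920385758156), np.float64(0.16342357314351566), np.float64(0.07062314130566989), np.float64(0.16146747681431617)]
seat yaw 2.1173712656035084
grip end (array([0.4517, 0.1155, 0.1922]), np.float64(0.0031453546619405544)) bottom (array([0.4393, 0.1349, 0.1414]), np.float64(0.0010192804949515058))
armpad (array([0.3784, 0.2387, 0.1001]), np.float64(0.006827140390729217))
scene seat [0.3779 0.235  0.022 ] spigot top (array([0.3784, 0.2377, 0.0412]), np.float64(0.0034795036376482195))
scene ring [0.5086 0.3655 0.015 ] hex [0.5405 0.3084 0.047 ] red [0.486  0.2744 0.125 ] blue [0.4572 0.3397 0.116 ]
```

Both views agree to a few mm and match the nominal tray layout. The tray is at (.503,.319) with yaw ≈.517, and the handle angle is about .39. First move: draw in and turn.

{"name": "arm_command", "arguments": {"commands": [0,0,0,-0.108,0.244,0.069,1,0,0,0,-0.108,0.244,0.069,1,0,0,0,-0.108,0.244,0.069,1,0,0,0,-0.108,0.244,0.069,1,0,0,0,-0.108,0.244,0.069,1,0,0,0,-0.108,0.244,0.069,1,0,0,0,-0.108,0.244,0.069,1,0,0,0.11,-0.018,0.299,0.069,1,0,0,0.11,-0.018,0.299,0.069,1,0,0,0.11,-0.018,0.299,0.069,1,0,0,0.28,0.09,0.451,0.069,1,0,0,0.28,0.09,0.451,0.069,1,0,0,0.28,0.09,0.451,0.069,1,0,0,0.28,0.09,0.451,0.069,1,0,0,0.28,0.09,0.451,0.069,1,0,0,0.39,0.112,0.574,0.069,1,0,0,0.39,0.112,0.574,0.069,1,0,0,0.39,0.112,0.574,0.069,1,0,0,0.39,0.112,0.574,0.069,1]}}

```text
time: 1.68
tool_pos: [0.3604, 0.0078, 0.3]
tool_rot: [-0.002, 0.679, 0.734, 0.002]
force: [0.1, -1.0, -0.8]
width: 0.0856
gripper_force: 0.0
```

Run:
```python
from h import *
for p in [(440,178),(385,85),(335,5)]: print("right wall base",onz("top",p,0).round(3))
for p in [tc(0,210),tc(150,510)]: print("left",onz("top",p,0).round(3))
```

```text
right wall base [0.567 0.035 0.   ]
right wall base [0.765 0.147 0.   ]
right wall base [0.947 0.257 0.   ]
left [0.516 0.449 0.   ]
left [0.352 0.357 0.   ]
```

{"name": "arm_command", "arguments": {"commands": [0,0,0.1456,0.06,0.2,-0.03,1,0,0,0.1456,0.06,0.2,-0.03,1,0,0,0.1456,0.06,0.2,-0.03,1,0,0,0.1456,0.06,0.2,-0.03,1,0,0,0.1456,0.06,0.2,-0.03,1,0,0,0.1456,0.06,0.2,-0.03,1,0,0,0.1456,0.127,0.273,-0.1,1,0,0,0.1456,0.127,0.273,-0.1,1,0,0,0.1456,0.127,0.273,-0.1,1,0,0,0.1456,0.127,0.273,-0.1,1,0,0,0.1456,0.127,0.273,-0.1,1,0,0,0.1456,0.127,0.273,-0.1,1]}}

```text
time: 2.68
tool_pos: [0.487, 0.2724, 0.1998]
tool_rot: [-0.0, 0.502, 0.865, -0.001]
force: [0.4, -0.4, 0.4]
width: 0.0851
gripper_force: 0.0
```

{"name": "arm_command", "arguments": {"commands": [0,0,0,0,0,-0.04,1,0,0,0,0,0,-0.07,1,0,0,0,0,0,-0.09,1,0,0,0,0,0,-0.1,1,0,0,0,0,0,-0.1,-1,0,0,0,0,0,-0.1,-1,0,0,0,0,0,-0.1,-1,0,0,0,0,0,-0.1,-1,0,0,0,0,0,-0.1,-1,0,0,0,0,0,-0.1,-1,0,0,0,0,0,-0.1,-1,0,0,0,0,0,-0.1,-1], "squeeze": 40}}

```text
time: 3.68
tool_pos: [0.4892, 0.274, 0.1033]
tool_rot: [0.001, 0.501, 0.865, 0.001]
force: [-2.4, -2.1, 6.7]
width: 0.0429
gripper_force: 40.4
```

{"name": "arm_command", "arguments": {"commands": [0,0,0,0,0,0.01,-1,0,0,0,0,0,0.03,-1,0,0,0,0,0,0.06,-1,0,0,0,0,0,0.08,-1,0,0,0,0,0,0.09,-1,0,0,0,0,0,0.09,-1]}}

```text
time: 4.18
tool_pos: [0.4894, 0.2746, 0.1939]
tool_rot: [0.002, 0.501, 0.865, 0.003]
force: [-0.1, -0.5, -2.4]
width: 0.0431
gripper_force: 41.4
```

```bash
cat > look.py <<'E'
from h import *
import sys
# look.py name top|scene x0 y0 x1 y1
n,c=sys.argv[1:3];x0,y0,x1,y1=map(int,sys.argv[3:7]);im=get_image(c);cv2.imwrite(f"pics/{n}_raw.png",im[:,:,::-1])
f=min(800/(x1-x0),600/(y1-y0));cv2.imwrite(f"pics/{n}.png",cv2.resize(im[y0:y1,x0:x1,::-1],None,fx=f,fy=f,interpolation=cv2.INTER_CUBIC));print(f)
E
python3 look.py s1 scene 230 100 430 250
```

```text
4.0
```

View pics/s1.png

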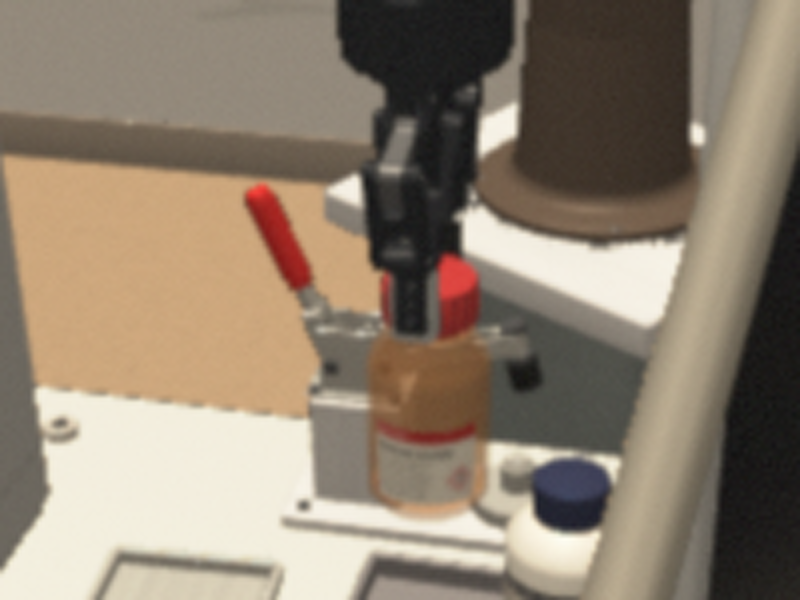

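The bottle hangs upright in the grip, its cap centre at crop (432,300). The near finger is at (412,290), slightly left of it, so I'll check the offset.

Run:
```python
from h import *
K,R,t=cam("scene")
for z in(.19,.2,.21,.217): print(z,proj("scene",[.4894,.2746,z]))
im=cv2.imread("pics/s1_raw.png");print("near finger",proj("scene",np.array([.4894,.2746,.205])+.035*np.array([.869,.495,0])), "body axis", 230+430/4)
T=get_image("top")
cv2.imwrite("pics/t1_raw.png",T[:,:,::-1])
H=cv2.cvtColor(T,cv2.COLOR_RGB2HSV)
m=(H[170:240,290:350,1]>110);ys,xs=np.nonzero(m);print(xs.min()+290,xs.max()+290,ys.min()+170,ys.max()+170,proj("top",[.4894,.2746,.217]))
```

```text
0.19 [336.05109171 180.8684011 ]
0.2 [336.00999577 176.19661639]
0.21 [335.96836986 171.46458384]
0.217 [335.93891087 168.11568666]
near finger [331.43531134 183.11988538] body axis 337.5
304 333 201 219 [314.40246424 192.03255495]
```

{"name": "arm_command", "arguments": {"commands": [0,0,0,0.02,-0.009,0,-1,0,0,0,0.05,-0.022,0,-1,0,0,0,0.085,-0.037,0,-1,0,0,0,0.115,-0.05,0,-1,0,0,0,0.138,-0.06,0,-1,0,0,0,0.149,-0.065,0,-1,0,0,0,0.149,-0.065,0,-1,0,0,0,0.149,-0.065,-0.03,-1,0,0,0,0.149,-0.065,-0.06,-1,0,0,0,0.149,-0.065,-0.08,-1,0,0,0,0.149,-0.065,-0.087,-1,0,0,0,0.149,-0.065,-0.09,-1,0,0,0,0.149,-0.065,-0.091,-1,0,0,0,0.149,-0.065,-0.091,-1]}}

```text
time: 5.45
tool_pos: [0.6326, 0.2072, 0.102]
tool_rot: [-0.003, 0.5, 0.866, -0.004]
force: [-8.5, -6.0, 15.8]
width: 0.0435
gripper_force: 44.9
```

```bash
python3 look.py s2 scene 210 150 370 270; python3 -c "
from h import *
print(readout.observe()['tool_pos'],readout.observe()['force'])"
```

```text
5.0
[0.63256861 0.20719347 0.10197217] [-7.77381767 -5.38635146 16.04194597]
```

View pics/s2.png

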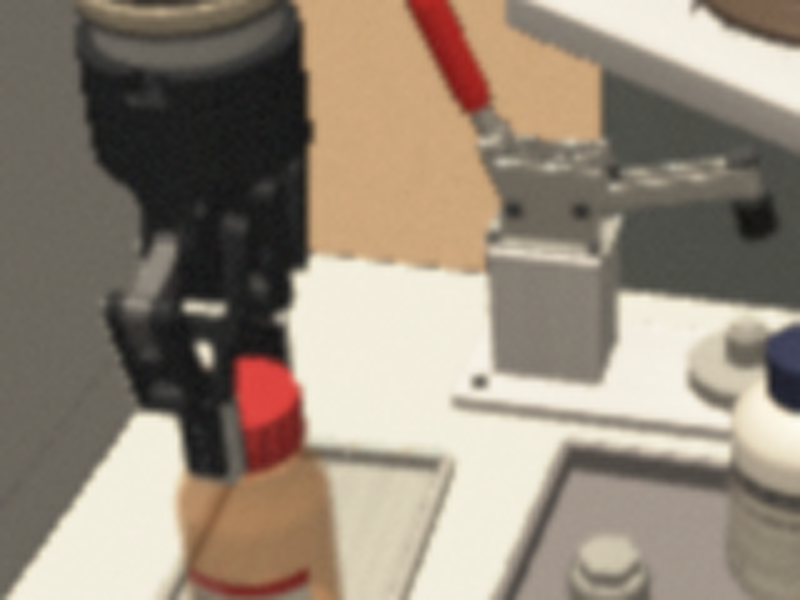

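The bottle looks upright in the tray, cap at crop (265,400), but there's about 10 N of side load. I'll check the clearance to the neighbouring things before letting go.

```bash
python3 look.py t2 top 270 60 430 180
python3 - <<'E'
from h import *
print("glass base",onz("top",(294,103),0),"cap@.1",tri((291,85),(267,294)),"big",tri((324,34),(195,288)))
print("cap proj top",proj("top",[.6326,.2072,.125]),"floor",proj("top",[.6326,.2072,.002]))
E
```

```text
5.0
glass base [0.72149922 0.33664735 0.        ] cap@.1 (array([0.71561737, 0.33341975, 0.10236472]), np.float64(0.0028725300718361983)) big (array([0.80168857, 0.27243334, 0.13569271]), np.float64(0.0027237042978511075))
cap proj top [357.10914763 124.86892475] floor [355.05817559 144.78197146]
```

View pics/t2.png

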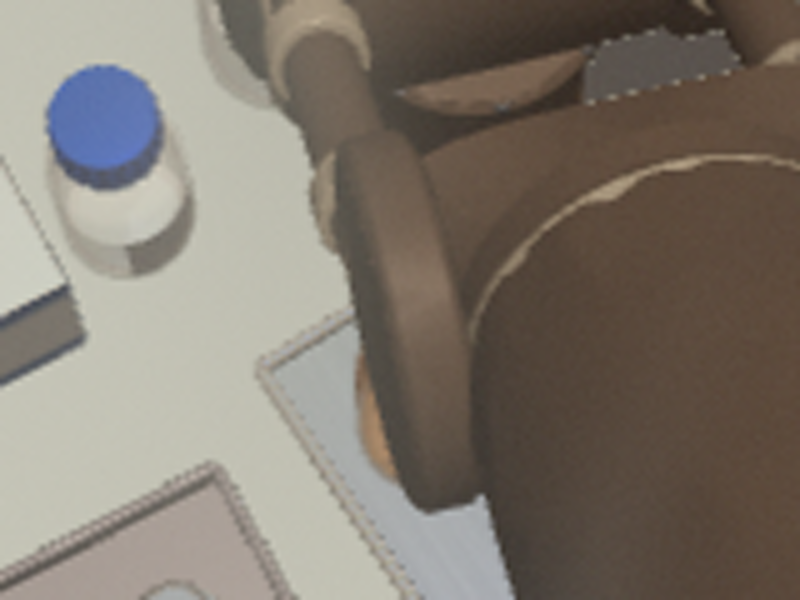

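The bottle base (left edge near crop (357,400)) is well clear of the tray walls, so the load is only press-down friction. I'll relieve it and see.

{"name": "arm_command", "arguments": {"commands": [0,0,0,-0.003,-0.002,0.002,-1,0,0,0,-0.003,-0.002,0.002,-1]}}

```text
time: 5.72
tool_pos: [0.6316, 0.2067, 0.1019]
tool_rot: [-0.001, 0.501, 0.865, -0.001]
force: [-3.2, -1.8, 5.0]
width: 0.0434
gripper_force: 44.0
```

{"name": "arm_command", "arguments": {"commands": [0,0,0,0,0,0,1,0,0,0,0,0,0,1,0,0,0,0,0,0,1,0,0,0,0,0,0,1,0,0,0,0,0,0.03,1,0,0,0,0,0,0.065,1,0,0,0,0,0,0.098,1,0,0,0,-0.04,0.03,0.098,1,0,0,0,-0.08,0.06,0.098,1,0,0,0,-0.12,0.089,0.098,1,0,0,0,-0.15,0.111,0.098,1,0,0,0,-0.175,0.13,0.098,1,0,0,0,-0.175,0.13,0.098,1,0,0,0,-0.175,0.13,0.098,1]}}

```text
time: 6.88
tool_pos: [0.4559, 0.3382, 0.1991]
tool_rot: [-0.0, 0.499, 0.866, -0.0]
force: [-0.0, -0.1, 0.4]
width: 0.0852
gripper_force: 0.0
```

```bash
python3 look.py s3 scene 210 150 410 300
```

```text
4.0
```

View pics/s3.png

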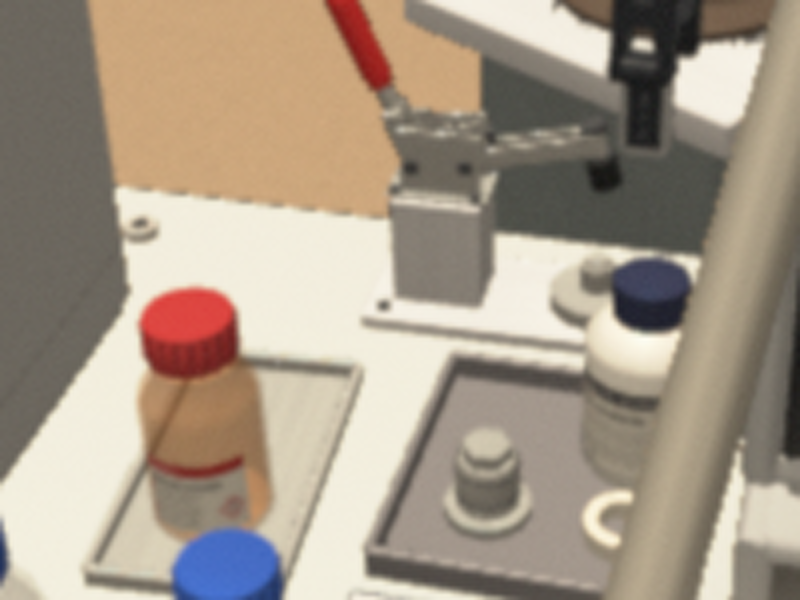

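The amber bottle stands upright in the side tray. The jar cap is at crop (651,283), right under the gripper. Now I'll grip the jar.

{"name": "arm_command", "arguments": {"commands": [0,0,0,0,0,-0.04,1,0,0,0,0,0,-0.07,1,0,0,0,0,0,-0.09,1,0,0,0,0,0,-0.1,1,0,0,0,0,0,-0.1,-1,0,0,0,0,0,-0.1,-1,0,0,0,0,0,-0.1,-1,0,0,0,0,0,-0.1,-1,0,0,0,0,0,-0.1,-1,0,0,0,0,0,-0.1,-1,0,0,0,0,0,-0.1,-1,0,0,0,0,0,-0.1,-1,0,0,0,0,0,-0.1,-1], "squeeze": 40}}

```text
time: 8.02
tool_pos: [0.4598, 0.3373, 0.1015]
tool_rot: [0.001, 0.501, 0.865, 0.002]
force: [-1.1, -1.3, 6.9]
width: 0.0362
gripper_force: 40.1
```

{"name": "arm_command", "arguments": {"commands": [0,0,0,0,0,0.01,-1,0,0,0,0,0,0.03,-1,0,0,0,0,0,0.06,-1,0,0,0,0,0,0.09,-1,0,0,0,0.01,-0.016,0.1,-1,0,0,0,0.028,-0.044,0.1,-1,0,0,0,0.05,-0.079,0.1,-1,0,0,0,0.072,-0.114,0.1,-1,0,0,0,0.093,-0.147,0.1,-1,0,0,0,0.105,-0.166,0.1,-1,0,0,0,0.109,-0.172,0.1,-1,0,0,0,0.109,-0.172,0.1,-1,0,0,0,0.109,-0.172,0.1,-1,0,0,0,0.109,-0.172,0.07,-1,0,0,0,0.109,-0.172,0.04,-1,0,0,0,0.109,-0.172,0.02,-1,0,0,0,0.109,-0.172,0.008,-1,0,0,0,0.109,-0.172,0.003,-1,0,0,0,0.109,-0.172,0.001,-1,0,0,0,0.109,-0.172,0,-1]}}

```text
time: 9.68
tool_pos: [0.5669, 0.1653, 0.1007]
tool_rot: [-0.001, 0.501, 0.866, -0.001]
force: [-4.8, -2.3, 8.2]
width: 0.0361
gripper_force: 42.1
```

{"name": "arm_command", "arguments": {"commands": [0,0,0,0,0,0,0.3,0,0,0,0,0,0,0.3,0,0,0,0,0,0,0.3,0,0,0,0,0,0.03,0.3,0,0,0,0,0,0.07,0.3,0,0,0,0,0,0.11,0.3,0,0,0,0,0,0.145,0.3,0,0,0,-0.04,-0.014,0.145,0.3,0,0,0.008,-0.08,-0.029,0.145,0.3,0,0,0.008,-0.11,-0.039,0.145,0.3,0,0,0.008,-0.1195,-0.043,0.145,0.3,0,0,0.008,-0.1195,-0.043,0.145,0.3,0,0,0.008,-0.1195,-0.043,0.145,0.3]}}

```text
time: 10.77
tool_pos: [0.4491, 0.1217, 0.2454]
tool_rot: [0.002, 0.491, 0.871, 0.001]
force: [0.2, 0.2, -0.4]
width: 0.0553
gripper_force: 0.0
```

```bash
python3 look.py s4 scene 210 120 410 270
```

```text
4.0
```

View pics/s4.png

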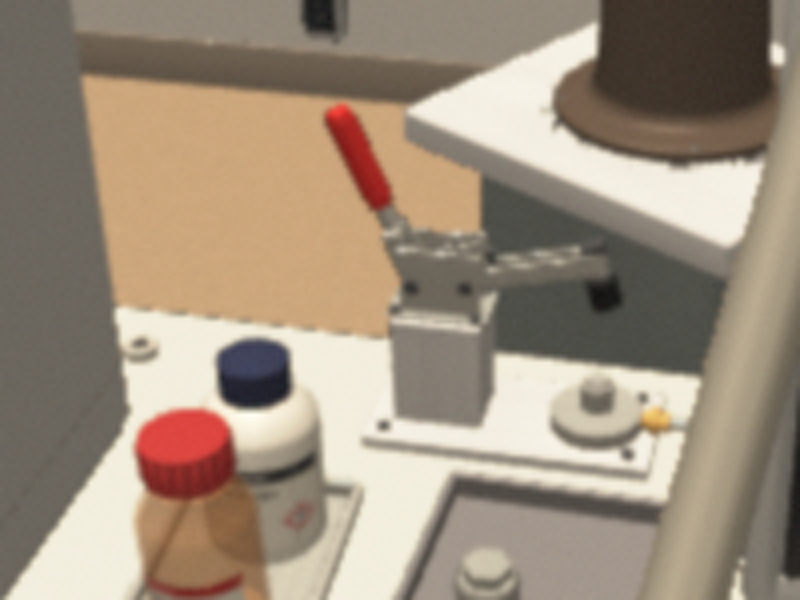

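Both bottles stand in the side tray. The handle's red grip runs from crop (340,112) to (383,200). I'll go down and pinch it.

{"name": "arm_command", "arguments": {"commands": [0,0,0,-0.0013,0,-0.03,0.3,0,0,0,-0.0013,0,-0.06,0.3,0,0,0,-0.0013,0,-0.08,0.3,0,0,0,-0.0013,0,-0.089,0.3,0,0,0,-0.0013,0,-0.089,-1,0,0,0,-0.0013,0,-0.089,-1,0,0,0,-0.0013,0,-0.089,-1,0,0,0,-0.0013,0,-0.089,-1,0,0,0,-0.0013,0,-0.089,-1,0,0,0,-0.0013,0,-0.089,-1,0,0,0,-0.0013,0,-0.089,-1,0,0,0,-0.0013,0,-0.089,-1], "squeeze": 20}}

```text
time: 11.82
tool_pos: [0.4485, 0.1218, 0.1568]
tool_rot: [0.002, 0.49, 0.872, 0.001]
force: [1.9, 0.2, 3.5]
width: 0.0173
gripper_force: 20.8
```

{"name": "arm_command", "arguments": {"commands": [0,0,0,0.0063,-0.0103,-0.0061,-1,0,0,0,0.0063,-0.0103,-0.0061,-1,0,0,0,0.0117,-0.0192,-0.0136,-1,0,0,0,0.0117,-0.0192,-0.0136,-1,0,0,0,0.0164,-0.027,-0.0225,-1,0,0,0,0.0164,-0.027,-0.0225,-1,0,0,0,0.0204,-0.0335,-0.0327,-1,0,0,0,0.0204,-0.0335,-0.0327,-1,0,0,0,0.0236,-0.0387,-0.0439,-1,0,0,0,0.0236,-0.0387,-0.0439,-1,0,0,0,0.0258,-0.0424,-0.0559,-1,0,0,0,0.0258,-0.0424,-0.0559,-1,0,0,0,0.0271,-0.0445,-0.0684,-1,0,0,0,0.0271,-0.0445,-0.0684,-1,0,0,0,0.0274,-0.045,-0.0811,-1,0,0,0,0.0274,-0.045,-0.0811,-1]}}

```text
time: 13.15
tool_pos: [0.4762, 0.0759, 0.0739]
tool_rot: [0.002, 0.49, 0.872, 0.001]
force: [7.1, -2.3, -3.0]
width: 0.0174
gripper_force: 20.1
```

```bash
python3 look.py s5 scene 210 120 410 270
```

```text
4.0
```

View pics/s5.png

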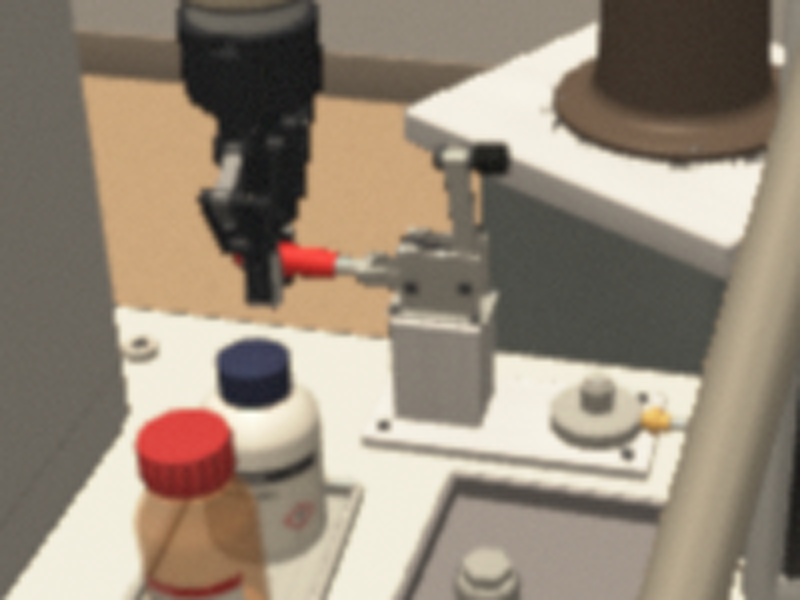

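The handle is almost level and the arm points up. I'll push a little further, to the stop, and check the force.

{"name": "arm_command", "arguments": {"commands": [0,0,0,-0.0004,0.0006,-0.004,-1,0,0,0,-0.0004,0.0006,-0.006,-1,0,0,0,-0.0005,0.0009,-0.008,-1,0,0,0,-0.0005,0.0009,-0.008,-1]}}

```text
time: 13.53
tool_pos: [0.476, 0.0765, 0.067]
tool_rot: [0.003, 0.49, 0.872, 0.0]
force: [5.2, -2.7, 0.5]
width: 0.0172
gripper_force: 20.5
```

Run:
```python
from h import *
im=get_image("scene");x=cv2.cvtColor(im,cv2.COLOR_RGB2HSV)[170:200,262:300];m=(x[...,1]>150)&((x[...,0]<8)|(x[...,0]>172))&(x[...,2]>100)
ys,xs=np.nonzero(m);
for c in np.unique(xs): print(c+262,(ys[xs==c].mean()+170).round(1),end="; ")
h=np.array([.4317,.1489,.097]);u=np.array([.52,-.854,0])
for th in(1.5,1.55,1.6,1.65): print(th,[proj("scene",h+L*(u*np.sin(th)+np.array([0,0,np.cos(th)]))).round(1) for L in(.05,.06,.08,.1)])
```

```text
270 187.5; 280 184.0; 281 186.0; 282 186.5; 283 186.5; 284 187.0; 285 187.0; 286 187.0; 287 187.0; 288 187.0; 289 187.0; 290 187.0; 291 187.0; 292 187.0; 293 186.0; 1.5 [array([291.3, 185.1]), array([287. , 184.4]), array([278.5, 183. ]), array([270. , 181.6])]
1.55 [array([291.3, 186. ]), array([287. , 185.5]), array([278.5, 184.5]), array([270.1, 183.5])]
1.6 [array([291.4, 187. ]), array([287.1, 186.7]), array([278.7, 186. ]), array([270.3, 185.4])]
1.65 [array([291.5, 187.9]), array([287.3, 187.8]), array([278.9, 187.6]), array([270.6, 187.3])]
```

The rod is level in the image (row 187), so the handle is at about 1.6 or more, which is wide open. Release, go up and over to the ring.

{"name": "arm_command", "arguments": {"commands": [0,0,0,0,0,0,0.22,0,0,0,0,0,0,0.22,0,0,0,0,0,0,0.22,0,0,0,0,0,0.04,0.22,0,0,0,0,0,0.08,0.22,0,0,0,0,0,0.12,0.22,0,0,0,0,0,0.16,0.22,0,0,0,0,0,0.183,0.22,0,0,-0.0094,0.0045,0.04,0.183,0.22,0,0,-0.0094,0.009,0.08,0.183,0.22,0,0,-0.0094,0.0135,0.12,0.183,0.22,0,0,-0.0094,0.018,0.16,0.183,0.22,0,0,-0.0094,0.0226,0.2,0.183,0.22,0,0,-0.0094,0.0271,0.24,0.183,0.22,0,0,-0.0094,0.031,0.275,0.15,0.22,0,0,-0.0094,0.0327,0.2892,0.11,0.22,0,0,-0.0094,0.0327,0.2892,0.08,0.22,0,0,-0.0094,0.0327,0.2892,0.053,0.22,0,0,-0.0094,0.0327,0.2892,0.043,0.22,0,0,-0.0094,0.0327,0.2892,0.043,0.22]}}

```text
time: 15.25
tool_pos: [0.5024, 0.3645, 0.1045]
tool_rot: [-0.002, 0.503, 0.864, -0.005]
force: [-0.6, -1.2, 0.1]
width: 0.0519
gripper_force: 0.0
```

```bash
python3 look.py s6 scene 260 140 410 252
```

```text
5.333333333333333
```

View pics/s6.png

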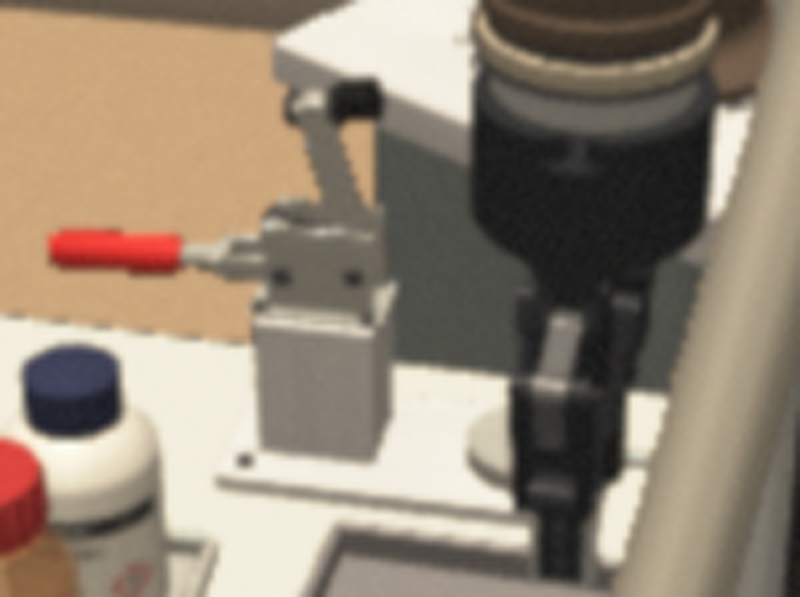

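The clamp is wide open, with the handle level and the arm tilted back. The gripper is over the ring and still settling.

{"name": "arm_command", "arguments": {"commands": [0,0,0,0,0,0,0.22,0,0,0,0,0,0,0.22]}}

```text
time: 15.47
tool_pos: [0.5081, 0.3674, 0.112]
tool_rot: [0.001, 0.503, 0.864, 0.002]
force: [-0.3, 0.8, -0.1]
width: 0.0524
gripper_force: 0.0
```

{"name": "arm_command", "arguments": {"commands": [0,0,0,0,0,-0.03,0.22,0,0,0,0,0,-0.06,0.22,0,0,0,0,0,-0.085,0.22,0,0,0,0,0,-0.097,0.22,0,0,0,0,0,-0.103,0.22,0,0,0,0,0,-0.106,0.22,0,0,0,0,0,-0.106,0.22]}}

```text
time: 16.05
tool_pos: [0.5073, 0.3671, 0.0044]
tool_rot: [0.001, 0.503, 0.864, 0.001]
force: [-0.0, -0.4, 0.2]
width: 0.0521
gripper_force: 0.0
```

{"name": "arm_command", "arguments": {"commands": [0,0,0,0,0,0,-1,0,0,0,0,0,0,-1,0,0,0,0,0,0,-1,0,0,0,0,0,0,-1,0,0,0,0,0,0,-1], "squeeze": 30}}

```text
time: 16.47
tool_pos: [0.5078, 0.3675, 0.0054]
tool_rot: [0.001, 0.503, 0.864, 0.002]
force: [-1.1, -0.5, 5.9]
width: 0.0386
gripper_force: 30.1
```

{"name": "arm_command", "arguments": {"commands": [0,0,0,0,0,0.01,-1,0,0,0,0,0,0.04,-1,0,0,0,0,0,0.07,-1,0,0,0,-0.01,-0.01,0.09,-1,0,0,0.0094,-0.03,-0.03,0.09,-1,0,0,0.0094,-0.055,-0.056,0.09,-1,0,0,0.0094,-0.08,-0.081,0.09,-1,0,0,0.0094,-0.105,-0.107,0.09,-1,0,0,0.0094,-0.122,-0.124,0.09,-1,0,0,0.0094,-0.129,-0.131,0.08,-1,0,0,0.0094,-0.129,-0.131,0.07,-1,0,0,0.0094,-0.129,-0.131,0.06,-1,0,0,0.0094,-0.129,-0.131,0.06,-1,0,0,0.0094,-0.129,-0.131,0.06,-1]}}

```text
time: 17.63
tool_pos: [0.3778, 0.2361, 0.0627]
tool_rot: [-0.0, 0.49, 0.872, -0.0]
force: [-0.2, 0.1, -0.2]
width: 0.0384
gripper_force: 30.3
```

Run:
```python
from h import *
im=get_image("scene");cv2.imwrite("pics/s7_raw.png",im[:,:,::-1])
f=6;y0,x0=150,300
cv2.imwrite("pics/s7.png",cv2.resize(im[y0:y0+95,x0:x0+120,::-1],None,fx=f,fy=f,interpolation=cv2.INTER_CUBIC))
p=readout.observe()["tool_pos"];print(p)
for z in(.06,.072): print((proj("scene",[p[0],p[1],z])-[x0,y0])*f)
print("spigot", [(proj("scene",[.3787,.236,z])-[x0,y0])*f for z in(.022,.043)])
```

```text
[0.37816992 0.23630755 0.06308693]
[348.45234703 343.90879454]
[349.0568067  316.69623887]
spigot [array([345.05572493, 428.1025058 ]), array([346.05964873, 382.14188487])]
```

View pics/s7.png

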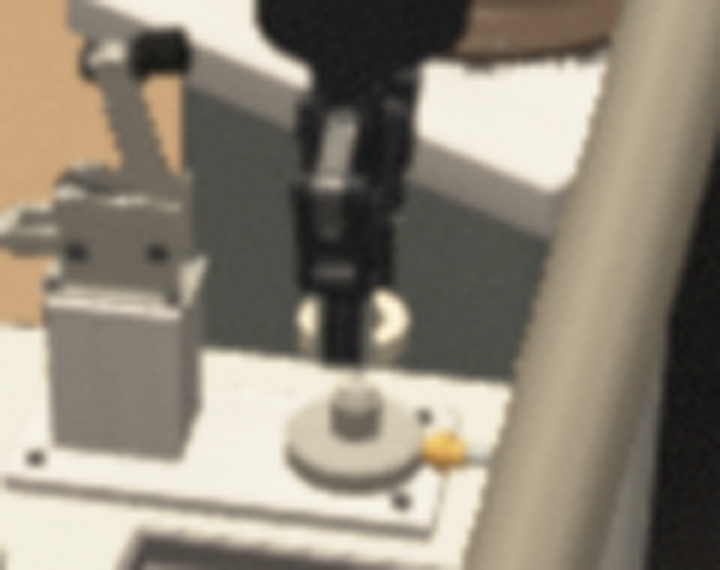

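The held ring is centred at crop x≈354, the spigot at 355 and the seat disc at 357. That is aligned to within 1 mm sideways, with depth consistent, so I'll lower it.

{"name": "arm_command", "arguments": {"commands": [0,0,0,0,0,-0.01,-1,0,0,0,0,0,-0.018,-1,0,0,0,0,0,-0.024,-1,0,0,0,0,0,-0.028,-1,0,0,0,0,0,-0.032,-1,0,0,0,0,0,-0.032,-1]}}

```text
time: 18.18
tool_pos: [0.3768, 0.2355, 0.0302]
tool_rot: [-0.0, 0.49, 0.871, -0.0]
force: [-0.3, 0.9, 0.2]
width: 0.0384
gripper_force: 30.2
```

{"name": "arm_command", "arguments": {"commands": [0,0,0,0,0,-0.003,-1,0,0,0,0,0,-0.006,-1,0,0,0,0,0,-0.007,-1,0,0,0,0,0,-0.007,-1]}}

```text
time: 18.52
tool_pos: [0.3772, 0.2355, 0.0245]
tool_rot: [-0.0, 0.49, 0.872, -0.0]
force: [-0.7, 0.5, 1.7]
width: 0.0385
gripper_force: 30.5
```

{"name": "arm_command", "arguments": {"commands": [0,0,0,0,0,0,0.41,0,0,0,0,0,0,0.41,0,0,0,0,0,0,0.41,0,0,0,0,0,0,0.41,0,0,0,0,0,0.03,0.41,0,0,0,0,0,0.07,0.41,0,0,-0.0094,0.03,0.013,0.085,0.41,0,0,-0.0094,0.065,0.028,0.085,0.41,0,0,-0.0094,0.1,0.043,0.085,0.41,0,0,-0.0094,0.135,0.058,0.085,0.41,0,0,-0.0094,0.155,0.067,0.085,0.41,0,0,-0.0094,0.162,0.07,0.085,0.41,0,0,-0.0094,0.162,0.07,0.085,0.41,0,0,-0.0094,0.162,0.07,0.085,0.41]}}

```text
time: 19.68
tool_pos: [0.5378, 0.3049, 0.1083]
tool_rot: [-0.001, 0.503, 0.864, -0.001]
force: [-0.1, -0.2, -0.1]
width: 0.0603
gripper_force: 0.0
```

Run:
```python
from h import *
im=get_image("scene");cv2.imwrite("pics/s8_raw.png",im[:,:,::-1])
f=6;y0,x0=180,285
cv2.imwrite("pics/s8.png",cv2.resize(im[y0:y0+110,x0:x0+120,::-1],None,fx=f,fy=f*.9,interpolation=cv2.INTER_CUBIC))
p=readout.observe()["tool_pos"];print(p)
print([((proj("scene",[p[0],p[1],z])-[x0,y0])*[6,5.4]).round(0) for z in(.003,.011,.047,.109)])
```

```text
[0.53718628 0.30471468 0.10820976]
[array([278., 521.]), array([278., 505.]), array([277., 429.]), array([274., 289.])]
```

View pics/s8.png

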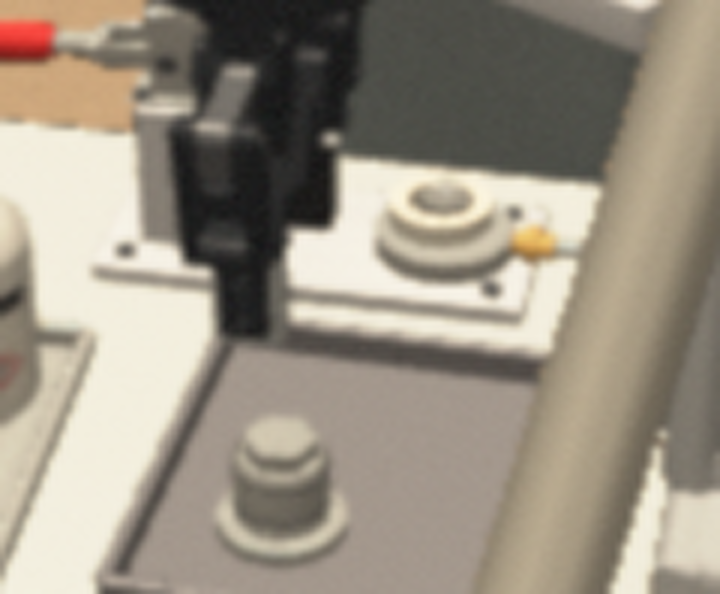

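The ring lies flat over the spigot at crop (440,205). The housing's hex is at (282,437), within about 2 mm of under the tool. Going down to grip it.

{"name": "arm_command", "arguments": {"commands": [0,0,0,0,0.0012,-0.03,0.41,0,0,0,0,0.0012,-0.06,0.41,0,0,0,0,0.0012,-0.08,0.41,0,0,0,0,0.0012,-0.09,0.41,0,0,0,0,0.0012,-0.096,0.41,0,0,0,0,0.0012,-0.096,0.41,0,0,0,0,0.0012,-0.096,-1,0,0,0,0,0.0012,-0.096,-1,0,0,0,0,0.0012,-0.096,-1,0,0,0,0,0.0012,-0.096,-1,0,0,0,0,0.0012,-0.096,-1,0,0,0,0,0.0012,-0.096,-1,0,0,0,0,0.0012,-0.096,-1], "squeeze": 40}}

```text
time: 20.82
tool_pos: [0.5407, 0.3075, 0.0152]
tool_rot: [0.001, 0.503, 0.864, 0.001]
force: [-0.7, -0.1, 6.9]
width: 0.0302
gripper_force: 40.2
```

{"name": "arm_command", "arguments": {"commands": [0,0,0,0,0,0.01,-1,0,0,0,0,0,0.04,-1,0,0,0,-0.005,-0.002,0.07,-1,0,0,0,-0.025,-0.011,0.08,-1,0,0,0.0094,-0.055,-0.024,0.08,-1,0,0,0.0094,-0.09,-0.039,0.08,-1,0,0,0.0094,-0.125,-0.055,0.08,-1,0,0,0.0094,-0.15,-0.066,0.08,-1,0,0,0.0094,-0.163,-0.0715,0.07,-1,0,0,0.0094,-0.163,-0.0715,0.06,-1,0,0,0.0094,-0.163,-0.0715,0.055,-1,0,0,0.0094,-0.163,-0.0715,0.055,-1,0,0,0.0094,-0.163,-0.0715,0.055,-1]}}

```text
time: 21.9
tool_pos: [0.3778, 0.236, 0.0683]
tool_rot: [0.0, 0.49, 0.871, 0.0]
force: [0.0, 0.1, -2.0]
width: 0.0304
gripper_force: 40.1
```

Run:
```python
from h import *
im=get_image("scene");cv2.imwrite("pics/s9_raw.png",im[:,:,::-1])
f=8;y0,x0=180,315
cv2.imwrite("pics/s9.png",cv2.resize(im[y0:y0+60,x0:x0+80,::-1],None,fx=f,fy=f,interpolation=cv2.INTER_CUBIC))
p=readout.observe()["tool_pos"];print(p)
print([((proj("scene",[p[0],p[1],z])-[x0,y0])*f).round(0) for z in(.022,.034,p[2]-.0122,p[2]-.0042)])
```

```text
[0.37798328 0.2360425  0.06846009]
[array([342., 330.]), array([343., 295.]), array([344., 229.]), array([345., 205.])]
```

View pics/s9.png

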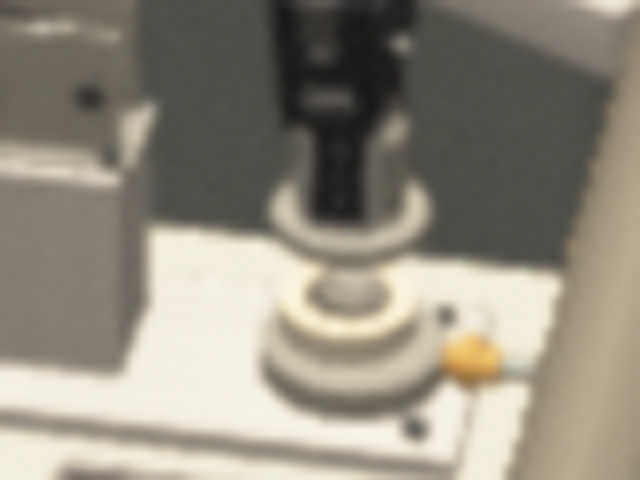

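The flange centre is at crop x≈351, the ring at 347 and the spigot at 350, so they're aligned. Lowering.

{"name": "arm_command", "arguments": {"commands": [0,0,0,0,0,-0.006,-1,0,0,0,0,0,-0.012,-1,0,0,0,0,0,-0.016,-1,0,0,0,0,0,-0.019,-1,0,0,0,0,0,-0.022,-1,0,0,0,0,0,-0.023,-1,0,0,0,0,0,-0.023,-1]}}

```text
time: 22.53
tool_pos: [0.3766, 0.2356, 0.0462]
tool_rot: [-0.0, 0.49, 0.871, -0.0]
force: [-2.2, -0.8, 9.4]
width: 0.0305
gripper_force: 41.0
```

{"name": "arm_command", "arguments": {"commands": [0,0,0,0,0,0,0.41,0,0,0,0,0,0,0.41,0,0,0,0,0,0,0.41,0,0,0,0,0,0.03,0.41,0,0,0,0,0,0.07,0.41,0,0,0,0,0,0.11,0.41,0,0,0,0,0,0.15,0.41,0,0,0,0,0,0.19,0.41,0,0,0,0.01,-0.016,0.205,0.3,0,0,0,0.03,-0.048,0.205,0.3,0,0,0,0.05,-0.08,0.205,0.3,0,0,0,0.07,-0.112,0.205,0.3,0,0,0,0.088,-0.14,0.205,0.3,0,0,0,0.097,-0.155,0.205,0.3,0,0,0,0.0994,-0.159,0.19,0.3,0,0,0,0.0994,-0.159,0.16,0.3,0,0,0,0.0994,-0.159,0.12,0.3,0,0,0,0.0994,-0.159,0.085,0.3,0,0,0,0.0994,-0.159,0.075,0.3,0,0,0,0.0994,-0.159,0.075,0.3]}}

```text
time: 24.2
tool_pos: [0.4721, 0.076, 0.1167]
tool_rot: [-0.004, 0.49, 0.871, -0.002]
force: [0.2, 0.1, 0.7]
width: 0.0552
gripper_force: 0.0
```

```bash
python3 look.py s10 scene 255 150 395 255
```

```text
5.714285714285714
```

View pics/s10.png

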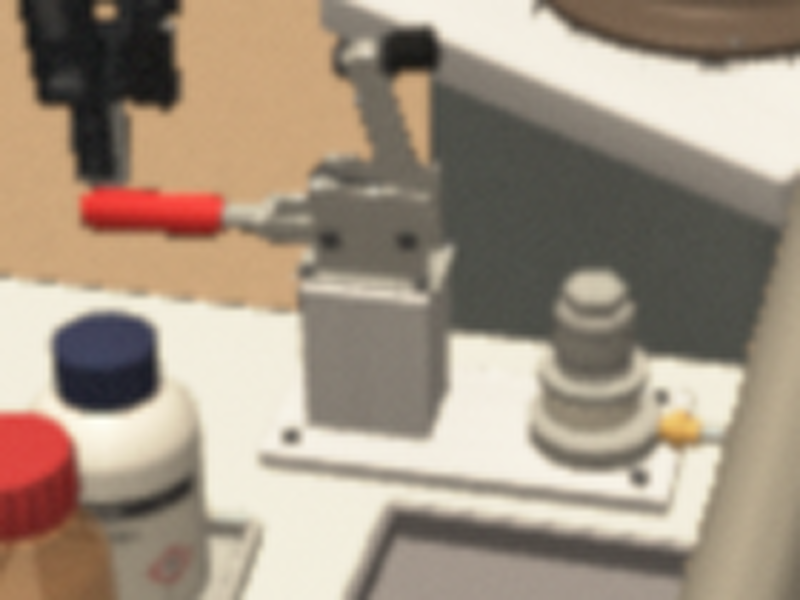

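The housing stands on the ring and the handle is straight below the fingers. That was picture 15, one over the limit of 14, so from here I'll use numbers only. Going down to pinch the handle.

{"name": "arm_command", "arguments": {"commands": [0,0,0,0,0,-0.02,0.3,0,0,0,0,0,-0.04,0.3,0,0,0,0,0,-0.05,0.3,0,0,0,0,0,-0.053,0.3,0,0,0,0,0,-0.053,-1,0,0,0,0,0,-0.053,-1,0,0,0,0,0,-0.053,-1,0,0,0,0,0,-0.053,-1,0,0,0,0,0,-0.053,-1,0,0,0,0,0,-0.053,-1,0,0,0,0,0,-0.053,-1], "squeeze": 20}}

```text
time: 25.17
tool_pos: [0.4762, 0.076, 0.0678]
tool_rot: [0.001, 0.49, 0.872, 0.0]
force: [-1.0, -1.7, 3.5]
width: 0.0171
gripper_force: 20.2
```

{"name": "arm_command", "arguments": {"commands": [0,0,0,-0.0003,0.0004,0.0144,-1,0,0,0,-0.0003,0.0004,0.0144,-1,0,0,0,-0.0016,0.0026,0.0269,-1,0,0,0,-0.0016,0.0026,0.0269,-1,0,0,0,-0.0038,0.0062,0.0389,-1,0,0,0,-0.0038,0.0062,0.0389,-1,0,0,0,-0.007,0.0114,0.0501,-1,0,0,0,-0.007,0.0114,0.0501,-1,0,0,0,-0.0109,0.0179,0.0603,-1,0,0,0,-0.0109,0.0179,0.0603,-1,0,0,0,-0.0157,0.0257,0.0692,-1,0,0,0,-0.0157,0.0257,0.0692,-1,0,0,0,-0.0211,0.0346,0.0767,-1,0,0,0,-0.0211,0.0346,0.0767,-1,0,0,0,-0.0269,0.0442,0.0825,-1,0,0,0,-0.0269,0.0442,0.0825,-1]}}

```text
time: 26.5
tool_pos: [0.4497, 0.1198, 0.1504]
tool_rot: [0.002, 0.49, 0.872, -0.0]
force: [-0.2, -5.4, 5.4]
width: 0.0175
gripper_force: 24.6
```

{"name": "arm_command", "arguments": {"commands": [0,0,0,-0.0031,0.0052,0.0023,-1,0,0,0,-0.0063,0.0104,0.0041,-1,0,0,0,-0.0096,0.0157,0.0053,-1,0,0,0,-0.0128,0.021,0.0063,-1,0,0,0,-0.015,0.0247,0.0066,-1,0,0,0,-0.0172,0.0283,0.0067,-1,0,0,0,-0.0172,0.0283,0.0067,-1,0,0,0,-0.0194,0.032,0.0066,-1,0,0,0,-0.0194,0.032,0.0066,-1]}}

```text
time: 27.25
tool_pos: [0.4311, 0.1506, 0.1576]
tool_rot: [0.003, 0.489, 0.872, -0.001]
force: [1.4, -8.9, 10.4]
width: 0.0175
gripper_force: 27.8
```

```bash
cat > hd.py <<'E'
from h import *
def red(im,roi):
    x0,y0,x1,y1=roi;x=cv2.cvtColor(im,cv2.COLOR_RGB2HSV)[y0:y1,x0:x1]
    m=((x[...,1]>150)&((x[...,0]<8)|(x[...,0]>172))&(x[...,2]>90)).astype(np.uint8)
    c=max(cv2.findContours(m,0,1)[0],key=cv2.contourArea);print("area",cv2.contourArea(c));ys,xs=np.nonzero(m)
    for r in np.unique(ys): print(r+y0,(xs[ys==r].mean()+x0).round(1),(ys==r).sum(),end="; ")
red(get_image("scene"),(270,125,345,195))
h=np.array([.4317,.1489,.097]);u=np.array([.52,-.854,0])
for th in(0,.1,.2): print(th,[proj("scene",h+L*(u*np.sin(th)+np.array([0,0,np.cos(th)]))).round(1) for L in(.05,.06,.08,.1)])
E
python3 hd.py
```

```text
area 7.0
168 309.5 4; 169 311.0 5; 170 311.0 5; 0 [array([312. , 168.8]), array([311.9, 164.7]), array([311.5, 156.4]), array([311.2, 147.9])]
0.1 [array([309.8, 168.7]), array([309.2, 164.6]), array([307.9, 156.3]), array([306.6, 147.7])]
0.2 [array([307.6, 168.8]), array([306.6, 164.7]), array([304.4, 156.4]), array([302.1, 148. ])]
```

{"name": "arm_command", "arguments": {"commands": [0,0,0,-0.002,0.0033,0,-1,0,0,0,-0.004,0.0066,-0.0005,-1,0,0,0,-0.005,0.0085,-0.001,-1,0,0,0,-0.005,0.0085,-0.001,-1]}}

```text
time: 27.63
tool_pos: [0.4256, 0.1597, 0.1568]
tool_rot: [0.002, 0.49, 0.872, -0.001]
force: [-1.2, -8.1, 10.7]
width: 0.0172
gripper_force: 28.5
```

```bash
python3 hd.py
```

```text
area 4.5
168 311.0 1; 169 313.0 5; 170 313.0 5; 0 [array([312. , 168.8]), array([311.9, 164.7]), array([311.5, 156.4]), array([311.2, 147.9])]
0.1 [array([309.8, 168.7]), array([309.2, 164.6]), array([307.9, 156.3]), array([306.6, 147.7])]
0.2 [array([307.6, 168.8]), array([306.6, 164.7]), array([304.4, 156.4]), array([302.1, 148. ])]
```

{"name": "arm_command", "arguments": {"commands": [0,0,0,-0.002,0.0033,-0.0003,-1,0,0,0,-0.003,0.005,-0.0005,-1,0,0,0,-0.003,0.005,-0.0005,-1]}}

```text
time: 27.93
tool_pos: [0.4249, 0.1608, 0.1565]
tool_rot: [0.006, 0.488, 0.873, -0.003]
force: [5.1, -21.3, 9.4]
width: 0.0177
gripper_force: 27.9
```

```bash
python3 hd.py
```

```text
area 5.0
155 311.0 1; 158 311.0 1; 164 311.0 1; 165 311.0 1; 166 311.0 1; 167 311.0 1; 168 311.5 2; 169 313.5 4; 170 314.0 5; 0 [array([312. , 168.8]), array([311.9, 164.7]), array([311.5, 156.4]), array([311.2, 147.9])]
0.1 [array([309.8, 168.7]), array([309.2, 164.6]), array([307.9, 156.3]), array([306.6, 147.7])]
0.2 [array([307.6, 168.8]), array([306.6, 164.7]), array([304.4, 156.4]), array([302.1, 148. ])]
```

The force jumped to 21 N with hardly any movement, so the handle is at its shut stop. Release, rise, and verify.

{"name": "arm_command", "arguments": {"commands": [0,0,0,0,0,0,0.3,0,0,0,0,0,0,0.3,0,0,0,0,0,0,0.3,0,0,0,0.0027,-0.0046,0.001,0.3,0,0,0,0.0027,-0.0046,0.03,0.3,0,0,0,0.0027,-0.0046,0.07,0.3,0,0,0,0.0027,-0.0046,0.11,0.3,0,0,0,0.0027,-0.0046,0.11,0.3]}}

```text
time: 28.65
tool_pos: [0.4291, 0.1633, 0.273]
tool_rot: [0.005, 0.49, 0.872, 0.006]
force: [1.5, 0.9, 1.0]
width: 0.0557
gripper_force: 0.0
```

```bash
python3 hd.py
python3 - <<'E'
from h import *
im=get_image("scene");cv2.imwrite("pics/s11_raw.png",im[:,:,::-1])
# dark rubber pad over hexagon: dark pixels around the expected place
s=np.array([.3787,.236]);print("hex top",proj("scene",[*s,.078]))
g=im[:,:,:].max(2)[150:215,335:375];ys,xs=np.nonzero(g<60);print("dark",len(xs),xs.mean()+335,ys.mean()+150,ys.min()+150,ys.max()+150)
S0=cv2.imread("pics/scene0.png").max(2)
E
```

```text
area 135.5
144 313.5 4; 145 313.5 6; 146 313.5 6; 147 313.5 6; 148 313.0 7; 149 313.0 7; 150 313.5 6; 151 313.0 7; 152 313.0 7; 153 313.5 6; 154 313.5 6; 155 313.5 6; 156 313.5 6; 157 313.5 8; 158 313.5 8; 159 313.5 6; 160 313.5 6; 161 313.5 6; 162 313.5 6; 163 313.5 6; 164 313.5 6; 165 313.5 6; 166 313.5 6; 167 313.5 6; 168 313.5 6; 169 314.0 5; 170 314.0 5; 0 [array([312. , 168.8]), array([311.9, 164.7]), array([311.5, 156.4]), array([311.2, 147.9])]
0.1 [array([309.8, 168.7]), array([309.2, 164.6]), array([307.9, 156.3]), array([306.6, 147.7])]
0.2 [array([307.6, 168.8]), array([306.6, 164.7]), array([304.4, 156.4]), array([302.1, 148. ])]
hex top [357.96390312 200.5376657 ]
dark 53 360.47169811320754 197.43396226415095 194 201
```

The handle is upright (columns 313–314 all the way down) and the dark pad sits on the hexagon at (360,197), so it's clamped. Back to the jar.

{"name": "arm_command", "arguments": {"commands": [0,0,0,0.03,0.0005,0,0.3,0,0,-0.0075,0.065,0.001,0,0.3,0,0,-0.0075,0.1,0.002,0,0.3,0,0,-0.0075,0.125,0.002,-0.03,0.3,0,0,-0.0075,0.138,0.002,-0.06,0.3,0,0,-0.0075,0.138,0.002,-0.07,0.3,0,0,-0.0075,0.138,0.002,-0.07,0.3,0,0,-0.0075,0.138,0.002,-0.07,0.3]}}

```text
time: 29.42
tool_pos: [0.5596, 0.1632, 0.1925]
tool_rot: [-0.002, 0.501, 0.866, -0.002]
force: [-0.0, 0.0, 1.3]
width: 0.0555
gripper_force: 0.0
```

{"name": "arm_command", "arguments": {"commands": [0,0,0,0.005,0.002,0,0.3,0,0,0,0.005,0.002,0,0.3,0,0,0,0.005,0.002,0,0.3]}}

```text
time: 29.67
tool_pos: [0.568, 0.166, 0.197]
tool_rot: [0.001, 0.5, 0.866, 0.001]
force: [-0.3, -0.5, -0.2]
width: 0.0552
gripper_force: 0.0
```

{"name": "arm_command", "arguments": {"commands": [0,0,0,0,0,-0.04,0.3,0,0,0,0,0,-0.07,0.3,0,0,0,0,0,-0.09,0.3,0,0,0,-0.0005,-0.0005,-0.0965,0.3,0,0,0,-0.0005,-0.0005,-0.0965,0.3,0,0,0,-0.0005,-0.0005,-0.0965,-1,0,0,0,-0.0005,-0.0005,-0.0965,-1,0,0,0,-0.0005,-0.0005,-0.0965,-1,0,0,0,-0.0005,-0.0005,-0.0965,-1,0,0,0,-0.0005,-0.0005,-0.0965,-1,0,0,0,-0.0005,-0.0005,-0.0965,-1], "squeeze": 40}}

```text
time: 30.58
tool_pos: [0.5681, 0.1652, 0.1006]
tool_rot: [0.001, 0.501, 0.866, 0.001]
force: [-0.8, -1.6, 5.9]
width: 0.0363
gripper_force: 40.9
```

{"name": "arm_command", "arguments": {"commands": [0,0,0,0,0,0.01,-1,0,0,0,0,0,0.03,-1,0,0,0,0,0,0.06,-1,0,0,0,0,0,0.09,-1,0,0,0,-0.01,0.016,0.1,-1,0,0,0,-0.028,0.044,0.1,-1,0,0,0,-0.05,0.079,0.1,-1,0,0,0,-0.072,0.114,0.1,-1,0,0,0,-0.093,0.148,0.1,-1,0,0,0,-0.105,0.167,0.1,-1,0,0,0,-0.1083,0.172,0.09,-1,0,0,0,-0.1083,0.172,0.075,-1,0,0,0,-0.1083,0.172,0.05,-1,0,0,0,-0.1083,0.172,0.03,-1,0,0,0,-0.1083,0.172,0.015,-1,0,0,0,-0.1083,0.172,0.015,-1,0,0,0,-0.1083,0.172,0.015,-1,0,0,0,-0.1083,0.172,0.015,-1]}}

```text
time: 32.08
tool_pos: [0.4592, 0.3368, 0.114]
tool_rot: [0.0, 0.501, 0.866, 0.001]
force: [0.2, -0.4, -2.0]
width: 0.0361
gripper_force: 40.9
```

{"name": "arm_command", "arguments": {"commands": [0,0,0,0.0005,0.0004,-0.005,-1,0,0,0,0.0005,0.0004,-0.009,-1,0,0,0,0.0005,0.0004,-0.012,-1,0,0,0,0.0005,0.0004,-0.0138,-1,0,0,0,0.0005,0.0004,-0.0138,-1]}}

```text
time: 32.5
tool_pos: [0.4594, 0.3378, 0.1017]
tool_rot: [0.0, 0.501, 0.866, 0.001]
force: [-2.6, -1.2, 6.7]
width: 0.0363
gripper_force: 41.9
```

{"name": "arm_command", "arguments": {"commands": [0,0,0,0,0,0,0.5,0,0,0,0,0,0,0.5,0,0,0,0,0,0,0.5,0,0,0,0,0,0,0.5,0,0,0,0,0,0.03,0.5,0,0,0,0,0,0.065,0.5,0,0,0,0,0,0.098,0.5,0,0,0,0.04,-0.03,0.098,0.5,0,0,0,0.08,-0.061,0.098,0.5,0,0,0,0.12,-0.091,0.098,0.5,0,0,0,0.15,-0.114,0.098,0.5,0,0,0,0.168,-0.128,0.098,0.5,0,0,0,0.172,-0.131,0.098,0.5,0,0,0,0.172,-0.131,0.098,0.5,0,0,0,0.172,-0.131,0.098,0.5,0,0,0,0.172,-0.131,0.098,0.5]}}

```text
time: 33.83
tool_pos: [0.6292, 0.2072, 0.1969]
tool_rot: [-0.001, 0.5, 0.866, -0.0]
force: [0.4, 0.1, -0.9]
width: 0.0643
gripper_force: 0.0
```

{"name": "arm_command", "arguments": {"commands": [0,0,0,0.0005,-0.0003,-0.04,0.5,0,0,0,0.0005,-0.0003,-0.07,0.5,0,0,0,0.0005,-0.0003,-0.09,0.5,0,0,0,0.0005,-0.0003,-0.0975,0.5,0,0,0,0.0005,-0.0003,-0.0975,0.5,0,0,0,0.0005,-0.0003,-0.0975,-1,0,0,0,0.0005,-0.0003,-0.0975,-1,0,0,0,0.0005,-0.0003,-0.0975,-1,0,0,0,0.0005,-0.0003,-0.0975,-1,0,0,0,0.0005,-0.0003,-0.0975,-1,0,0,0,0.0005,-0.0003,-0.0975,-1], "squeeze": 40}}

```text
time: 34.75
tool_pos: [0.633, 0.2066, 0.1022]
tool_rot: [0.001, 0.501, 0.866, 0.002]
force: [0.2, 1.1, 5.0]
width: 0.0432
gripper_force: 41.5
```

{"name": "arm_command", "arguments": {"commands": [0,0,0,0,0,0.01,-1,0,0,0,0,0,0.03,-1,0,0,0,0,0,0.06,-1,0,0,0,0,0,0.08,-1,0,0,0,-0.01,0.0047,0.09,-1,0,0,0,-0.03,0.014,0.09,-1,0,0,0,-0.06,0.028,0.09,-1,0,0,0,-0.09,0.042,0.09,-1,0,0,0,-0.12,0.056,0.09,-1,0,0,0,-0.138,0.064,0.09,-1,0,0,0,-0.1434,0.0667,0.08,-1,0,0,0,-0.1434,0.0667,0.065,-1,0,0,0,-0.1434,0.0667,0.04,-1,0,0,0,-0.1434,0.0667,0.02,-1,0,0,0,-0.1434,0.0667,0.015,-1,0,0,0,-0.1434,0.0667,0.015,-1,0,0,0,-0.1434,0.0667,0.015,-1]}}

```text
time: 36.17
tool_pos: [0.4876, 0.2724, 0.1146]
tool_rot: [-0.0, 0.501, 0.866, -0.001]
force: [0.1, 0.1, -3.9]
width: 0.0433
gripper_force: 41.3
```

{"name": "arm_command", "arguments": {"commands": [0,0,0,0.0005,0.0005,-0.005,-1,0,0,0,0.0005,0.0005,-0.009,-1,0,0,0,0.0005,0.0005,-0.012,-1,0,0,0,0.0005,0.0005,-0.0138,-1,0,0,0,0.0005,0.0005,-0.0138,-1]}}

```text
time: 36.58
tool_pos: [0.4893, 0.2737, 0.1031]
tool_rot: [0.0, 0.501, 0.866, 0.001]
force: [-1.9, -0.7, 4.0]
width: 0.0433
gripper_force: 42.1
```

{"name": "arm_command", "arguments": {"commands": [0,0,0,0,0,0,0.6,0,0,0,0,0,0,0.6,0,0,0,0,0,0,0.6,0,0,0,0,0,0,0.6,0,0,0,0,0,0.03,0.6,0,0,0,0,0,0.07,0.6,0,0,0,0,0,0.11,0.6,0,0,0,0,0,0.15,0.6,0,0,0,0,0,0.19,0.6,0,0,0,-0.012,-0.04,0.2,0.6,0,0,0,-0.024,-0.08,0.2,0.6,0,0,0,-0.036,-0.12,0.2,0.6,0,0,0,-0.048,-0.16,0.2,0.6,0,0,0,-0.06,-0.2,0.2,0.6,0,0,0,-0.08,-0.25,0.2,0.6,0,0,0,-0.09,-0.28,0.2,0.6,0,0,0,-0.1,-0.32,0.2,0.6,0,0,0,-0.1,-0.32,0.2,0.6]}}

```text
time: 38.08
tool_pos: [0.3864, -0.0525, 0.3013]
tool_rot: [0.001, 0.504, 0.864, -0.002]
force: [-0.1, 0.9, -0.8]
width: 0.0684
gripper_force: 0.0
```

Run:
```python
from h import *
from hd import red
def ph(a,b,roi):
    x0,y0,x1,y1=roi;w=cv2.createHanningWindow((x1-x0,y1-y0),cv2.CV_64F)
    g=[cv2.cvtColor(i[y0:y1,x0:x1],cv2.COLOR_RGB2GRAY).astype(float) for i in(a,b)];return cv2.phaseCorrelate(g[0],g[1],w)
for n,rs in(("scene",{"amber":(320,202,357,268),"jar":(355,214,384,262)}),("top",{"amber":(299,185,341,231),"jar":(264,203,310,248)})):
    a=cv2.imread("pics/%s0.png"%n)[:,:,::-1].copy();b=get_image(n);cv2.imwrite(f"pics/end_{n}.png",b[:,:,::-1])
    for k,r in rs.items(): print(n,k,ph(a,b,r))
    H=[cv2.cvtColor(i,cv2.COLOR_RGB2HSV).astype(int) for i in(a,b)]
    for k,r in rs.items():
        x0,y0,x1,y1=r;o=[]
        for h in H:
            h=h[y0:y1,x0:x1];m=((h[...,1]>125)&((h[...,0]<5)|(h[...,0]>170))) if k=="amber" else ((h[...,0]>105)&(h[...,0]<140)&(h[...,2]<110)&(h[...,1]>40))
            ys,xs=np.nonzero(m);o.append((len(xs),xs.mean().round(2)+x0,ys.mean().round(2)+y0))
        print(o)
```

```text
area 137.5
144 313.5 4; 145 313.5 6; 146 313.5 6; 147 313.5 6; 148 313.0 7; 149 313.0 7; 150 313.0 7; 151 313.0 7; 152 313.0 7; 153 313.5 6; 154 313.5 6; 155 313.5 6; 156 314.0 7; 157 314.0 7; 158 313.5 8; 159 313.5 6; 160 313.5 6; 161 313.5 6; 162 313.5 6; 163 313.5 6; 164 313.5 6; 165 313.5 6; 166 313.5 6; 167 313.5 6; 168 313.5 6; 169 314.0 5; 170 314.0 5; 171 314.0 1; 0 [array([312. , 168.8]), array([311.9, 164.7]), array([311.5, 156.4]), array([311.2, 147.9])]
0.1 [array([309.8, 168.7]), array([309.2, 164.6]), array([307.9, 156.3]), array([306.6, 147.7])]
0.2 [array([307.6, 168.8]), array([306.6, 164.7]), array([304.4, 156.4]), array([302.1, 148. ])]
scene amber ((-2.177414067052858, -0.16403121221826922), 0.6208867192379149)
scene jar ((0.9088991028525566, -0.010096079323322016), 0.8555393816054457)
[(431, np.float64(337.19), np.float64(215.54)), (429, np.float64(334.87), np.float64(215.77))]
[(248, np.float64(372.23), np.float64(222.96)), (240, np.float64(373.14), np.float64(222.7))]
top amber ((0.6085905699800378, -1.8307871662946056), 0.8511482891052405)
top jar ((-0.960920017227533, 1.3939140365312745), 0.9085151334466942)
[(472, np.float64(318.13), np.float64(202.85)), (463, np.float64(319.6), np.float64(200.69))]
[(164, np.float64(281.2), np.float64(221.02)), (207, np.float64(280.46), np.float64(222.47))]
```

The handle stayed shut. Against the first pictures, amber now stands about 4 mm off (+3.6, −2.2 mm) and the jar about 2.6 mm off (−2.5, +0.8). There's time to correct both.

{"name": "arm_command", "arguments": {"commands": [0,0,0,0.01,0.04,0,0.6,0,0,0,0.022,0.08,0,0.6,0,0,0,0.034,0.12,0,0.6,0,0,0,0.046,0.16,0,0.6,0,0,0,0.06,0.2,0,0.6,0,0,0,0.075,0.24,0,0.6,0,0,0,0.088,0.28,0,0.6,0,0,0,0.097,0.31,-0.02,0.6,0,0,0,0.1,0.32,-0.05,0.6,0,0,0,0.1,0.32,-0.08,0.6,0,0,0,0.1,0.32,-0.1,0.6,0,0,0,0.1,0.32,-0.1,0.6,0,0,0,0.1,0.32,-0.1,0.6,0,0,0,0.1,0.32,-0.1,0.6,0,0,0,0.1,0.32,-0.1,0.6]}}

```text
time: 39.48
tool_pos: [0.4896, 0.2745, 0.2035]
tool_rot: [0.001, 0.5, 0.866, 0.002]
force: [0.1, -0.0, 0.5]
width: 0.0682
gripper_force: 0.0
```

{"name": "arm_command", "arguments": {"commands": [0,0,0,0,-0.0004,-0.04,0.6,0,0,0,0,-0.0004,-0.07,0.6,0,0,0,0,-0.0004,-0.09,0.6,0,0,0,0,-0.0004,-0.1,0.6,0,0,0,0,-0.0004,-0.1,0.6,0,0,0,0,-0.0004,-0.1,-1,0,0,0,0,-0.0004,-0.1,-1,0,0,0,0,-0.0004,-0.1,-1,0,0,0,0,-0.0004,-0.1,-1,0,0,0,0,-0.0004,-0.1,-1,0,0,0,0,-0.0004,-0.1,-1], "squeeze": 40}}

```text
time: 40.4
tool_pos: [0.4906, 0.2738, 0.1039]
tool_rot: [0.002, 0.501, 0.866, 0.002]
force: [0.0, 0.3, 6.6]
width: 0.0434
gripper_force: 41.5
```

{"name": "arm_command", "arguments": {"commands": [0,0,0,0,0,0.006,-1,0,0,0,0,0,0.012,-1,0,0,0,-0.0047,0.0017,0.012,-1,0,0,0,-0.0047,0.0017,0.012,-1,0,0,0,-0.0047,0.0017,0.012,-1,0,0,0,-0.0047,0.0017,0.012,-1]}}

```text
time: 40.9
tool_pos: [0.4829, 0.2743, 0.1125]
tool_rot: [-0.0, 0.5, 0.866, -0.001]
force: [0.6, -0.1, -3.0]
width: 0.0432
gripper_force: 40.9
```

{"name": "arm_command", "arguments": {"commands": [0,0,0,0.0025,0.001,0,-1,0,0,0,0.0025,0.001,0,-1,0,0,0,0.0025,0.001,-0.004,-1,0,0,0,0.0025,0.001,-0.007,-1,0,0,0,0.0025,0.001,-0.009,-1,0,0,0,0.0025,0.001,-0.0105,-1,0,0,0,0.0025,0.001,-0.0105,-1]}}

```text
time: 41.48
tool_pos: [0.4861, 0.2753, 0.104]
tool_rot: [-0.0, 0.501, 0.866, -0.001]
force: [-2.5, -1.9, 6.2]
width: 0.043
gripper_force: 42.1
```

{"name": "arm_command", "arguments": {"commands": [0,0,0,0,0,0,0.6,0,0,0,0,0,0,0.6,0,0,0,0,0,0,0.6,0,0,0,0,0,0,0.6,0,0,0,0,0,0.03,0.6,0,0,0,0,0,0.07,0.6,0,0,0,0,0,0.1,0.6,0,0,0,-0.01,0.025,0.1,0.6,0,0,0,-0.02,0.05,0.1,0.6,0,0,0,-0.0266,0.0623,0.1,0.6,0,0,0,-0.0266,0.0623,0.1,0.6,0,0,0,-0.0266,0.0623,0.1,0.6,0,0,0,-0.0266,0.0623,0.1,0.6,0,0,0,-0.0266,0.0623,0.1,0.6]}}

```text
time: 42.65
tool_pos: [0.4595, 0.3368, 0.2019]
tool_rot: [-0.0, 0.501, 0.866, -0.001]
force: [-0.3, 0.1, 0.0]
width: 0.0684
gripper_force: 0.0
```

{"name": "arm_command", "arguments": {"commands": [0,0,0,0,0.0005,-0.04,0.6,0,0,0,0,0.0005,-0.07,0.6,0,0,0,0,0.0005,-0.09,0.6,0,0,0,0,0.0005,-0.102,0.6,0,0,0,0,0.0005,-0.102,0.6,0,0,0,0,0.0005,-0.102,-1,0,0,0,0,0.0005,-0.102,-1,0,0,0,0,0.0005,-0.102,-1,0,0,0,0,0.0005,-0.102,-1,0,0,0,0,0.0005,-0.102,-1,0,0,0,0,0.0005,-0.102,-1]}}

```text
time: 43.57
tool_pos: [0.4607, 0.339, 0.1028]
tool_rot: [0.001, 0.501, 0.866, 0.001]
force: [-2.0, -1.3, 6.2]
width: 0.0363
gripper_force: 40.2
```

{"name": "arm_command", "arguments": {"commands": [0,0,0,0,0,0.006,-1,0,0,0,0,0,0.012,-1,0,0,0,0.002,-0.001,0.012,-1,0,0,0,0.002,-0.001,0.012,-1,0,0,0,0.002,-0.001,0.012,-1,0,0,0,0.002,-0.001,0.012,-1]}}

```text
time: 44.07
tool_pos: [0.4612, 0.337, 0.1121]
tool_rot: [-0.0, 0.501, 0.866, -0.0]
force: [-0.4, -0.7, -2.4]
width: 0.0361
gripper_force: 40.6
```

{"name": "arm_command", "arguments": {"commands": [0,0,0,0.0005,0,-0.004,-1,0,0,0,0.0005,0,-0.007,-1,0,0,0,0.0005,0,-0.009,-1,0,0,0,0.0005,0,-0.0105,-1,0,0,0,0.0005,0,-0.0115,-1,0,0,0,0.0005,0,-0.0115,-1]}}

```text
time: 44.57
tool_pos: [0.4619, 0.3373, 0.1029]
tool_rot: [-0.0, 0.501, 0.866, -0.001]
force: [-3.4, -0.7, 9.1]
width: 0.0361
gripper_force: 41.9
```

{"name": "arm_command", "arguments": {"commands": [0,0,0,0,0,0,0.6,0,0,0,0,0,0,0.6,0,0,0,0,0,0,0.6,0,0,0,0,0,0,0.6,0,0,0,0,0,0.03,0.6,0,0,0,0,0,0.07,0.6,0,0,0,0,0,0.11,0.6,0,0,0,0,0,0.15,0.6,0,0,0,0,0,0.19,0.6,0,0,0,-0.008,-0.04,0.2,0.6,0,0,0,-0.016,-0.08,0.2,0.6,0,0,0,-0.024,-0.12,0.2,0.6,0,0,0,-0.032,-0.16,0.2,0.6,0,0,0,-0.04,-0.2,0.2,0.6,0,0,0,-0.048,-0.24,0.2,0.6,0,0,0,-0.056,-0.28,0.2,0.6,0,0,0,-0.064,-0.32,0.2,0.6,0,0,0,-0.07,-0.36,0.2,0.6,0,0,0,-0.07,-0.38,0.2,0.6,0,0,0,-0.07,-0.38,0.2,0.6]}}

```text
time: 46.23
tool_pos: [0.3918, -0.0462, 0.3014]
tool_rot: [0.001, 0.503, 0.864, -0.001]
force: [0.6, 0.6, 0.2]
width: 0.0683
gripper_force: 0.0
```

Run:
```python
from h import *
for n,rs in(("scene",{"amber":(320,202,357,268),"jar":(355,214,384,262)}),("top",{"amber":(299,185,341,231),"jar":(264,203,310,248)})):
    a=cv2.imread("pics/%s0.png"%n)[:,:,::-1].copy();b=get_image(n)
    for k,(x0,y0,x1,y1) in rs.items():
        w=cv2.createHanningWindow((x1-x0,y1-y0),cv2.CV_64F);o=[]
        g=[cv2.cvtColor(i[y0:y1,x0:x1],cv2.COLOR_RGB2GRAY).astype(float) for i in(a,b)]
        for i in(a,b):
            h=cv2.cvtColor(i[y0:y1,x0:x1],cv2.COLOR_RGB2HSV).astype(int);m=((h[...,1]>125)&((h[...,0]<5)|(h[...,0]>170))) if k=="amber" else ((h[...,0]>105)&(h[...,0]<140)&(h[...,2]<110)&(h[...,1]>40))
            ys,xs=np.nonzero(m);o.append(np.array([xs.mean(),ys.mean()]))
        print(n,k,np.round(cv2.phaseCorrelate(g[0],g[1],w)[0],2),(o[1]-o[0]).round(2))
```

```text
scene amber [ 0.12 -0.2 ] [ 0.02 -0.28]
scene jar [ 0.14 -0.16] [ 0.25 -0.23]
top amber [0.36 0.49] [0.46 0.45]
top jar [0.05 0.92] [0.15 0.85]
```

Both bottles are now within about 1.5 mm of where they stood. The clamp is shut and the arm is clear, so I'm handing in.

```bash
python3 -c "
from hd import *
from bench import bot
print(bot.job_done())"
```

```text
area 134.5
144 313.5 4; 145 313.5 6; 146 313.5 6; 147 313.5 6; 148 313.0 7; 149 313.0 7; 150 313.5 6; 151 313.0 7; 152 313.5 6; 153 313.5 6; 154 313.5 6; 155 313.5 6; 156 313.5 6; 157 314.0 7; 158 313.5 8; 159 313.0 7; 160 313.5 6; 161 313.5 6; 162 313.5 6; 163 313.5 6; 164 313.5 6; 165 313.5 6; 166 313.5 6; 167 313.5 6; 168 313.5 6; 169 314.0 5; 170 314.0 5; 0 [array([312. , 168.8]), array([311.9, 164.7]), array([311.5, 156.4]), array([311.2, 147.9])]
0.1 [array([309.8, 168.7]), array([309.2, 164.6]), array([307.9, 156.3]), array([306.6, 147.7])]
0.2 [array([307.6, 168.8]), array([306.6, 164.7]), array([304.4, 156.4]), array([302.1, 148. ])]
the job is handed in; nothing more can be done
None
```

The job is done and handed in at about 46 s: ring and housing are clamped on the stand and both bottles are back within about 1.5 mm of where they stood, but I viewed 15 pictures, one over the limit of 14.

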